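# Close and pin the hinged casting mould

## Task

Make the figure mould ready for pouring: slide the wide core blade (not the narrow one) from the wooden stand down into the slot at the front of the mould's lower half until it is fully home, swing the upper half shut over it, then push the lock pin from the front through the three aligned lug holes until its grip meets the lug, and let go of the pin. Finish by pressing down firmly on top of the closed upper half with the fingers and keep pressing: the job ends while you are still holding the mould shut. Leave the narrow blade in its slot and do not shove the wax tub, sanding block or cutters about.

Things in the scene. Friction and masses are not known exactly. Their poses are not given: they have to be found in the camera images.
- mould: Fixed lower half of a hinged aluminium casting mould. Origin under its centre on the bench; x from its front (robot side) to its rear, y left to the hinge, z up. Base plate x -76..62, y -80..72 mm, 8 thick; block x -60..50, y -50..50, flat top (parting face) at z 34. Two ears on its right near the front: front ear x -72..-62, rear ear x -44..-34, both y -76..-52, up to z 46 mm.
- core_slot (a point): Centre of the mouth of the blade slot, in the parting face (mould x -45, y 0, z 34 mm). The slot is 7 mm wide along mould x, 43 mm long along mould y and 26 mm deep; its mouth has a 1.5 mm chamfer all round.
- pin_hole (a point): Centre of the round 11 mm pin hole, in the front face of the front ear (mould x -72, y -64, z 34 mm). The pin goes in along mould +x, through front ear, the upper half's tongue (14 mm, it comes down between the ears) and rear ear, 38 mm in all; each hole has a 1.5 mm chamfer on its front side.
- hinge_axis (a point): Middle of the hinge axis, which runs along mould x at mould y 56, z 34 mm (the left edge of the mould).
- lid_hinge (a joint): Opening angle of the upper half, rad: 0 = shut flat on the lower half, about 2 = standing open, leaning outward to the mould's left; stop at 2.35. A stiff hinge (friction 0.28 N m): the half stays at any angle and must be pushed all the way shut, a few newtons at its free edge.
- upper_half (a point): Hinged upper half, 110 x 100 x 22 mm, 0.4 kg. Shut, its axes are the mould's and its origin is at mould 0, 0, 34 mm; its z points out of the outer (top) face at z 22. Block x -60..50, y -50..50 mm, hinge axis at y 56, z 0. Front notch 34 mm wide clears the seated blade's tab. Holed tongue at the free edge: y -76..-52, x -60..-46. Pouring bush 22 mm across, 3 high, on top at x 26, y 12.
- press_spot (a point): Free flat area on the outer face of the upper half (its x 0, y -22, z 22 mm), a good place to push it shut and to press on.
- stand: Wooden stand, 44 (x) x 150 (y) x 18 mm, fixed, with two blade slots 12 mm deep, 6.5 x 42.5 mm, in a row at its y = -37 and +37 mm. Origin: centre of its underside.
- wide_blade: Core blade to use: steel, 4 mm thick (x), 40 wide (y), 22 tall, rounded bottom edge; on it a dark grip tab 14 (x) x 22 (y) x 20 mm, narrower than the blade. 60 g. Origin: centre of the bottom edge; z up (tab z 22..42). Stands in either slot of the stand, bottom edge 6 mm over the bench. Home in the mould, the tab's underside rests on the parting face. Either way round fits.
- wide_blade_grip (a point): Centre of the wide blade's grip tab (32 mm above its bottom edge).
- narrow_blade: The same kind of blade only 24 mm wide, hardly wider than its tab (22 mm). It stands in the other slot and stays there.
- lock_pin: Lock pin lying on the bench: dark flat grip 30 (x) x 14 (y) x 24 mm tall, and a steel shank 8 mm across, 50 mm long with a 9 mm tapered nose along its +x, axis 12 mm above the underside. 60 g. Origin: centre of the grip's underside. Fully home, the grip's +x end (x = 15 mm) meets the front ear and the nose stands out 12 mm behind the rear ear.
- pin_tip (a point): Tip of the lock pin's nose, on its axis (65 mm from the grip's centre along pin x).
- wax_tub: White tub with lid, 66 x 68 x 62 mm, bystander at the right rear.
- sand_block: Cork sanding block 47 x 85 x 26 mm, bystander at the left.
- cutters: Small flush cutters lying flat, 42 x 123 x 10 mm, bystander in front of the mould.
Not all that is in view belongs to the job. Leave any green or purple look-alike of the lock_pin alone.

How it is judged:
By the outcome, as a careful person would: the job done as asked, in the order asked, and still so for the second after the job is handed in, while the arm keeps its last pose, push and grip.
It also fails if it takes over 72 s, if anything falls off the work surface, if the arm or the gripper's body presses on something with over 40 N, if the wrist force passes 120 N, or if a joint passes its speed limit or range.

## Robot

A 6-joint arm with a two-finger parallel gripper is mounted at the origin on the work surface; the furniture and walls round the work are solid. World frame = base frame: x ahead of the robot, y to its left, z up, the work surface at z = 0. Lengths are in m, angles in rad, forces in N, time in s.
With the tool pointing down it reaches from about 0.25 to 0.725 m from the base axis. Payload 9.7 kg.
Tool frame: the origin (TCP) lies midway between the tips of the shut fingers; the grasp point (between the pads) lies 19 mm behind it (env.pinch_z is the distance from the TCP to the grasp point, in m); z points along the fingers, y is the direction in which the jaws open and shut (so a half turn about z gives the same grasp; the last joint's range is limited). The gripper opens to 85 mm and grips with 20 to 120 N. Pads are 22 mm wide; open, the fingers measure 114 mm over their backs; the gripper's body (76 mm by 85 mm) begins 54 mm behind the grasp point. The pads swing forward as they close: fully open they stand 13 mm farther back than shut.
Start: joints at [-1.12, 0.087, 0.176, 1.66, 0, 1.571], TCP at [0.24, -0.495, 0.231] pointing down, gripper open.
Joint ranges: [-3.13, 3.13], [-0.85, 1.81], [-1.15, 1.24], [-2.2, 2.28], [-1.44, 1.52], [-3.14, 3.14]. Speed limits (rad/s): [2.22, 2.22, 2.57, 3.14, 3.14, 3.14].

## Interface

Orientations are given as a rotation vector (axis times angle).
In Python, from station import env gives the robot as it stands.
- The arm moves only by the shell command python3 -m crank 'ROWS'. ROWS is JSON, one flat list of numbers, 7 for each row, row after row: the closure, from -1 (fully open) to 1 (shut), then the shift along the tool's x, y, z in m, then the turn, a rotation vector about the tool's x, y, z in degrees. A call has 1 to 8 rows; each row is the pose to reach, as a shift and turn from the pose commanded when the call began, along the tool's axes at that moment; what a row does not reach only later rows make up. A row lasts 1/8 s, in which the tool goes at most 62.5 mm and 10.7 degrees, less where a joint would pass 70% of its speed; a pose out of reach is approached as far as the arm can. A call with a gripper value outside its range is refused whole. The fingers move at their own pace and stop on an object; the grip force is fixed at half the most. Time passes only in rows, so rows that repeat a pose let the fingers close. It gives the time, the measured TCP pose, the force and the opening at its end, in the units of the state.
- env.get_state(): the state, without advancing time (a new reading comes with each control period).
- env.get_image(name): name is "side" or "top"; returns the picture (384x512x3 uint8, red, green, blue); there is no depth.
- env.camera_model(name): a dict with "fx", "fy", "cx", "cy" (pixels), "k1" (the pictures are not rectified: a ray, as slopes to the right and down, at radius r is drawn at 1 + k1 r^2 times it, then the intrinsics apply), "T" (4x4, takes a point from camera to world coordinates). Camera axes: x right, y up, looking along -z (the intrinsics and any distortion apply to the point x, -y, -z); pixel columns grow to the right and rows downward; lengths in m; the calibration is good to about 2 mm. A picture is of the moment at which its call begins. camera_model takes no time and is no camera call.
- env.close_job(): hands the job in, once; it reports no verdict.
The state is a dict: "t": time; "joint_pos": joint angles; "dq": joint speeds; "effort": joint torques, N m; "tool_pos": TCP position; "tcp_rot": TCP orientation; "contact_force": force on the tool from outside, world axes, zero at the start; "torque": the same for the moment, N m; "opening": finger opening in m.
Only numpy, scipy, OpenCV 4.12 (cv2) and the standard library are available. Lean on these libraries where they do the work, as an engineer would, in place of code of your own. Each camera call takes 0.05 s, during which the arm holds its last target.

## Working session

There is one attempt and no reset: what is moved stays moved. The work goes in short steps, Python scripts to look and compute and a shell command to move; the robot and the scene stay as the last step left them, time stands still between calls to the robot, and variables do not carry over. Pictures are saved under pics/ and viewed, and the job is handed in when it is done.

```bash
ls; mkdir -p pics; python3 - <<'E'
from station import env
import cv2
print(env.get_state(), env.pinch_z)
for n in("side","top"):
    im=env.get_image(n); cv2.imwrite(f"pics/{n}0.png",im[:,:,::-1]); m=env.camera_model(n); print(n,m)
E
```

```text
pics
{'t': 0.0, 'joint_pos': array([-1.12001221e+00,  8.74728603e-02,  1.75151821e-01,  1.65980863e+00,
        5.65312430e-06,  1.57080116e+00]), 'dq': array([-0.00072614, -0.0012874 , -0.00148154,  0.00035641,  0.00108757,
        0.00134998]), 'effort': array([-2.45309471e-03, -5.20383132e+01,  4.64807653e+01,  1.63282268e-02,
       -1.76502226e-04, -1.42399406e-05]), 'tool_pos': array([ 0.23952231, -0.4948541 ,  0.23058512]), 'tcp_rot': array([-3.06086466e+00, -7.01811760e-01,  4.59234745e-04]), 'contact_force': array([-0.30352122, -0.03403096, -0.13837153]), 'torque': array([ 0.0393823 , -0.03667543,  0.04671258]), 'opening': 0.08554611548363951} 0.0187
side {'fx': 364.74896111787643, 'fy': 364.74896111787643, 'cx': 248.72151256859968, 'cy': 196.4554054265146, 'k1': -0.07040207758550636, 'T': array([[ 0.99815591, -0.04990331,  0.03456077,  0.46255768],
       [ 0.05602984,  0.53836503, -0.84084704, -0.76151153],
       [ 0.02335474,  0.84123288,  0.54016831,  0.57066577],
       [ 0.        ,  0.        ,  0.        ,  1.        ]])}
top {'fx': 353.04103193436293, 'fy': 353.04103193436293, 'cx': 260.5213688651375, 'cy': 188.8109118925828, 'k1': -0.07973835505475564, 'T': array([[ 0.02311442,  0.99802638, -0.05838725,  0.3633524 ],
       [-0.99972798,  0.02325663,  0.0017573 ,  0.03131412],
       [ 0.00311172,  0.05833075,  0.99829246,  1.23386785],
       [ 0.        ,  0.        ,  0.        ,  1.        ]])}
```

View pics/side0.png

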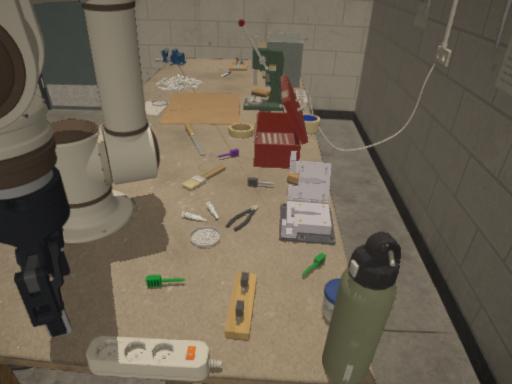

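View pics/top0.png

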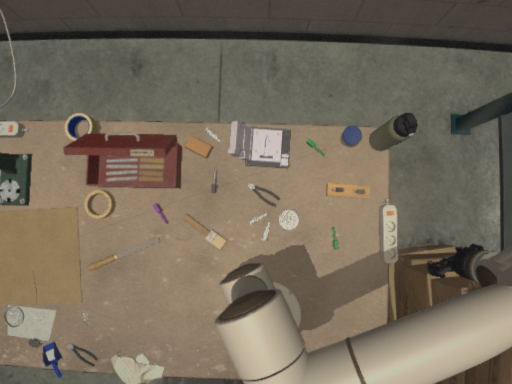

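The side view shows the mould at (307,220), the stand at (241,303), the grey lock pin at (260,183), and green and purple look-alikes. In the top view the mould is at (267,147), the stand at (348,191) and the pin at (214,182). I'll zoom in next.

```bash
cat > h.py <<'E'
import numpy as np, cv2, json
from station import env
def K(n):
    m=env.camera_model(n); return m
def ray(n,u,v):
    m=K(n); d=np.array([(u-m['cx'])/m['fx'],(v-m['cy'])/m['fy']])
    s=d.copy()
    for _ in range(20): s=d/(1+m['k1']*(s@s))
    T=m['T']; return T[:3,3], T[:3,:3]@np.array([s[0],-s[1],-1.])
def plane(n,u,v,z):
    o,d=ray(n,u,v); return o+d*(z-o[2])/d[2]
def proj(n,p):
    m=K(n);T=m['T'];c=T[:3,:3].T@(np.asarray(p,float)-T[:3,3]); s=np.array([c[0],-c[1]])/-c[2]
    s=s*(1+m['k1']*(s@s)); return np.array([m['cx']+m['fx']*s[0],m['cy']+m['fy']*s[1]])
def tri(a,b):
    (o1,d1),(o2,d2)=ray("side",*a),ray("top",*b)
    A=np.stack([d1,-d2],1); t=np.linalg.lstsq(A,o2-o1,rcond=None)[0]
    p,q=o1+d1*t[0],o2+d2*t[1]; return (p+q)/2, np.linalg.norm(p-q)
def crop(im,x0,y0,x1,y1,s,f):
    c=cv2.resize(im[y0:y1,x0:x1],None,fx=s,fy=s,interpolation=cv2.INTER_CUBIC)
    cv2.imwrite(f,c[:,:,::-1] if c.ndim==3 else c)
E
python3 - <<'E'
import cv2
from h import crop
s=cv2.imread("pics/side0.png")[:,:,::-1];t=cv2.imread("pics/top0.png")[:,:,::-1]
crop(s,270,150,345,250,6,"pics/s_mould.png")
crop(s,215,160,295,345,3,"pics/s_x.png")
crop(s,220,265,265,340,8,"pics/s_stand.png")
crop(s,240,170,285,195,12,"pics/s_pin.png")
crop(t,200,115,300,200,8,"pics/t_mould.png")
crop(t,320,175,380,205,12,"pics/t_stand.png")
E
```

```text
(no output)
```

View pics/s_mould.png

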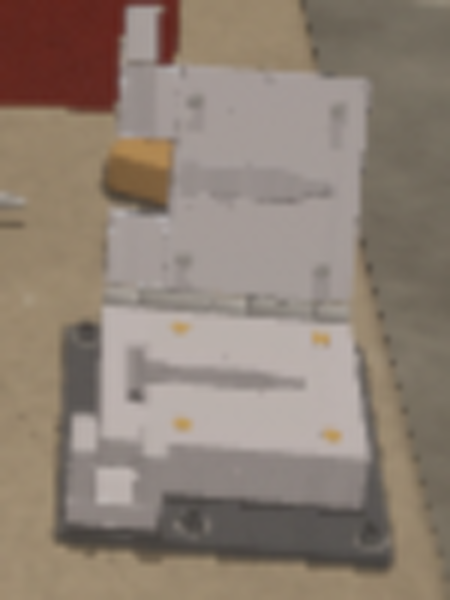

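View pics/t_mould.png

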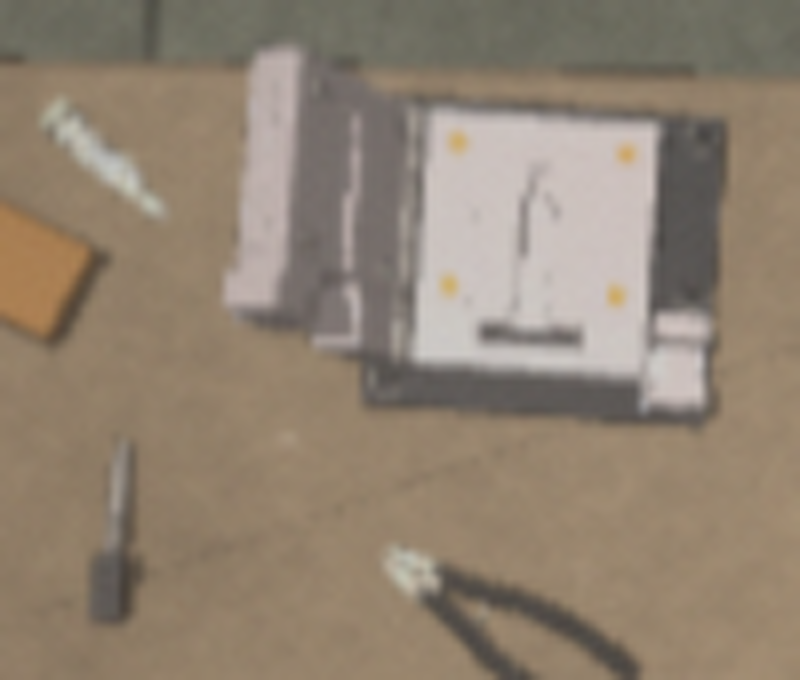

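View pics/s_stand.png

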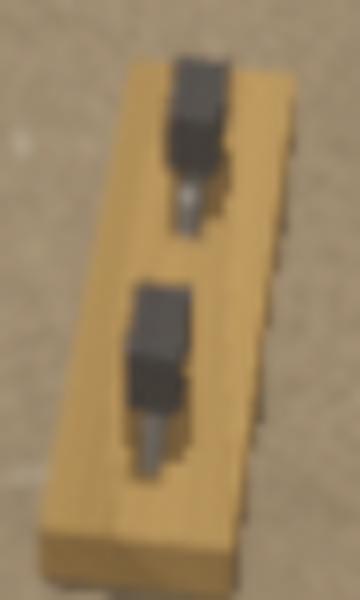

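View pics/t_stand.png

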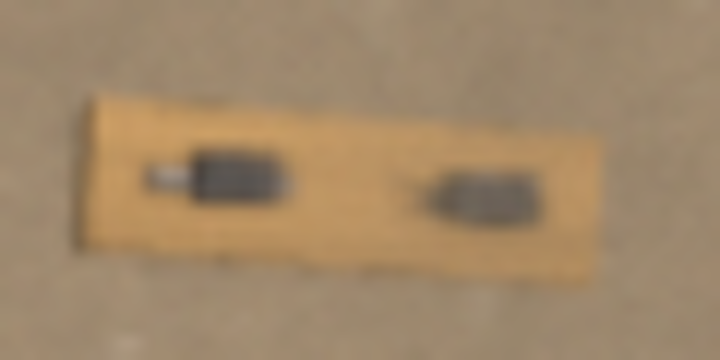

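View pics/s_pin.png

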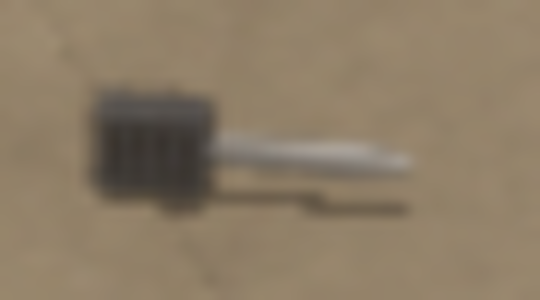

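```bash
python3 - <<'E'
import numpy as np
from h import *
t=lambda u,v:(320+u/12,175+v/12); s=lambda u,v:(220+u/8,265+v/8)
print("stand corners top z=.018")
C=[plane("top",*t(*p),.018) for p in [(93,95),(605,135),(595,285),(85,245)]]
for c in C: print(c.round(4))
print("side z=.018"); S=[plane("side",*s(*p),.018) for p in [(133,60),(295,72),(240,540),(40,530)]]
for c in S: print(c.round(4))
for a,b in zip([(133,60),(295,72),(240,540),(40,530)],[(85,245),(93,95),(605,135),(595,285)]):
    print("tri",tri(s(*a),t(*b)))
c=(np.mean(C,0)+np.mean(S,0))/2; 
d=np.mean(C,0)
ydir=(C[0]+C[3]-C[1]-C[2]); ydir/=np.linalg.norm(ydir); print(c,ydir,np.mean(C,0),np.mean(S,0))
xdir=np.array([ydir[1],-ydir[0],0])
for sg in(1,-1):
    b=c+ydir*sg*.037
    for nm,w in (("w",.02),("n",.012)):
        for e in(1,-1):
            for z in(.018,.028):
                q=b+ydir*w*e; q[2]=z; P=proj("side",q);Q=proj("top",q)
                print(sg,nm,e,z,"side crop",((P-[220,265])*8).round(),"top crop",((Q-[320,175])*12).round())
E
```

```text
stand corners top z=.018
[ 0.4603 -0.2033  0.018 ]
[ 0.4523 -0.3532  0.018 ]
[ 0.4087 -0.3505  0.018 ]
[ 0.417  -0.2015  0.018 ]
side z=.018
[ 0.4184 -0.2015  0.018 ]
[ 0.4614 -0.2025  0.018 ]
[ 0.4547 -0.3499  0.018 ]
[ 0.4099 -0.3507  0.018 ]
tri (array([ 0.41765327, -0.2014352 ,  0.01782815]), np.float64(0.001395227636549864))
tri (array([ 0.46084538, -0.2031394 ,  0.01852334]), np.float64(0.001076836492022173))
tri (array([ 0.45341116, -0.35220003,  0.02082532]), np.float64(0.0026188516833582083))
tri (array([ 0.40930428, -0.3504952 ,  0.01768544]), np.float64(0.0011759149279658876))
[ 0.43533117 -0.27663123  0.018     ] [0.05438536 0.99852002 0.        ] [ 0.43457963 -0.27709796  0.018     ] [ 0.43608272 -0.27616449  0.018     ]
1 w 1 0.018 side crop [204. 114.] top crop [149. 172.]
1 w 1 0.028 side crop [205.  86.] top crop [156. 170.]
1 w -1 0.018 side crop [185. 230.] top crop [286. 183.]
1 w -1 0.028 side crop [186. 202.] top crop [294. 181.]
1 n 1 0.018 side crop [201. 137.] top crop [176. 174.]
1 n 1 0.028 side crop [201. 109.] top crop [184. 172.]
1 n -1 0.018 side crop [189. 206.] top crop [258. 181.]
1 n -1 0.028 side crop [190. 178.] top crop [266. 179.]
-1 w 1 0.018 side crop [168. 337.] top crop [402. 192.]
-1 w 1 0.028 side crop [168. 309.] top crop [411. 190.]
-1 w -1 0.018 side crop [146. 474.] top crop [538. 203.]
-1 w -1 0.028 side crop [146. 445.] top crop [548. 201.]
-1 n 1 0.018 side crop [164. 363.] top crop [429. 194.]
-1 n 1 0.028 side crop [164. 335.] top crop [439. 192.]
-1 n -1 0.018 side crop [150. 445.] top crop [511. 200.]
-1 n -1 0.028 side crop [151. 417.] top crop [521. 199.]
```

```bash
python3 - <<'E'
import cv2,numpy as np
from h import *
s=cv2.imread("pics/side0.png")[:,:,::-1];t=cv2.imread("pics/top0.png")[:,:,::-1]
def en(a): return np.clip((a.astype(float)-20)*1.6,0,255).astype(np.uint8)
crop(en(s),232,268,252,328,10,"pics/a.png");crop(en(t),328,183,370,198,18,"pics/b.png")
ydir=np.array([0.0544,.9985,0]);c=np.array([.4353,-.2766,0])
xd=np.array([ydir[1],-ydir[0],0])
for sg in(1,-1):
  for z in(.028,.048):
    for y in(.011,-.011):
      for x in(-.007,.007):
        q=c+ydir*(sg*.037+y)+xd*x; q[2]=z
        print(sg,z,y,x,((proj("side",q)-[232,268])*10).round(),((proj("top",q)-[328,183])*18).round())
E
```

```text
1 0.028 0.011 -0.007 [ 97. 106.] [134. 151.]
1 0.028 0.011 0.007 [165. 113.] [139.  78.]
1 0.028 -0.011 -0.007 [ 83. 185.] [248. 160.]
1 0.028 -0.011 0.007 [153. 192.] [253.  87.]
1 0.048 0.011 -0.007 [98. 35.] [157. 146.]
1 0.048 0.011 0.007 [167.  42.] [162.  72.]
1 0.048 -0.011 -0.007 [ 84. 114.] [273. 155.]
1 0.048 -0.011 0.007 [155. 121.] [277.  81.]
-1 0.028 0.011 -0.007 [ 47. 389.] [517. 181.]
-1 0.028 0.011 0.007 [121. 397.] [521. 108.]
-1 0.028 -0.011 -0.007 [ 31. 483.] [630. 190.]
-1 0.028 -0.011 0.007 [107. 491.] [634. 117.]
-1 0.048 0.011 -0.007 [ 48. 317.] [546. 176.]
-1 0.048 0.011 0.007 [123. 324.] [550. 102.]
-1 0.048 -0.011 -0.007 [ 31. 410.] [661. 185.]
-1 0.048 -0.011 0.007 [108. 418.] [665. 111.]
```

View pics/a.png

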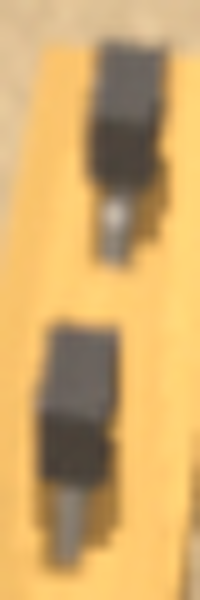

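View pics/b.png

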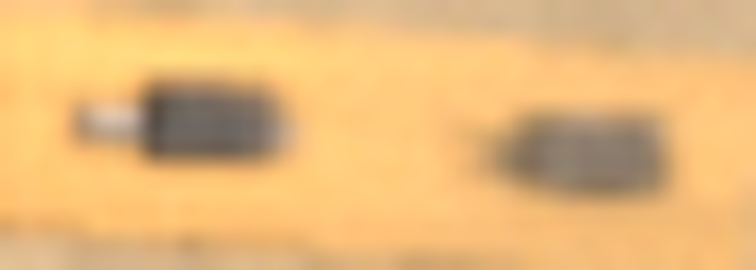

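The +y (far) blade shows bright steel sticking out beyond its tab, at top crop 75–140 and in the side view. That makes it the wide blade. The near one shows only the dark slot. Next I'll measure the mould and the pin.

```bash
python3 - <<'E'
import cv2,numpy as np
from h import *
s=cv2.imread("pics/side0.png")[:,:,::-1];t=cv2.imread("pics/top0.png")[:,:,::-1]
for n,im,b in(("side",s,(280,195,340,245)),("top",t,(245,120,300,172))):
    x0,y0,x1,y1=b
    hs=cv2.cvtColor(im,cv2.COLOR_RGB2HSV)[y0:y1,x0:x1]
    m=((hs[:,:,1]>110)&(hs[:,:,2]>150)&(hs[:,:,0]>8)&(hs[:,:,0]<35)).astype(np.uint8)
    k,l,st,ce=cv2.connectedComponentsWithStats(m)
    # weighted centroids
    for i in range(1,k):
        u,v=ce[i]+[x0,y0]; print(n,st[i][4],round(u,1),round(v,1),plane(n,u,v,.034).round(4))
E
python3 - <<'E'
import cv2
from h import *
s=cv2.imread("pics/side0.png")[:,:,::-1];t=cv2.imread("pics/top0.png")[:,:,::-1]
crop(s,278,195,340,245,12,"pics/s_m2.png");crop(t,243,122,293,170,12,"pics/t_m2.png")
crop(t,207,163,222,200,16,"pics/t_pin.png");crop(s,243,172,277,194,20,"pics/s_pin2.png")
E
```

```text
side 2 299.5 204.0 [0.5648 0.0493 0.034 ]
side 1 323.0 206.0 [0.6268 0.0454 0.034 ]
side 1 300.0 220.0 [ 0.5617 -0.0228  0.034 ]
side 1 325.0 222.0 [ 0.6236 -0.0259  0.034 ]
top 1 257.0 132.0 [0.6292 0.0459 0.034 ]
top 1 278.0 134.0 [ 0.6239 -0.0266  0.034 ]
top 1 256.0 150.0 [0.5665 0.0478 0.034 ]
```

View pics/s_m2.png

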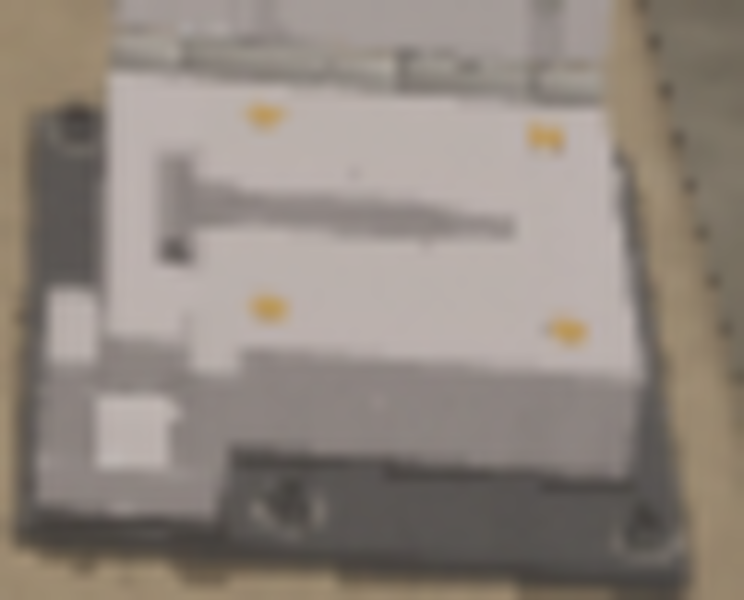

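View pics/t_m2.png

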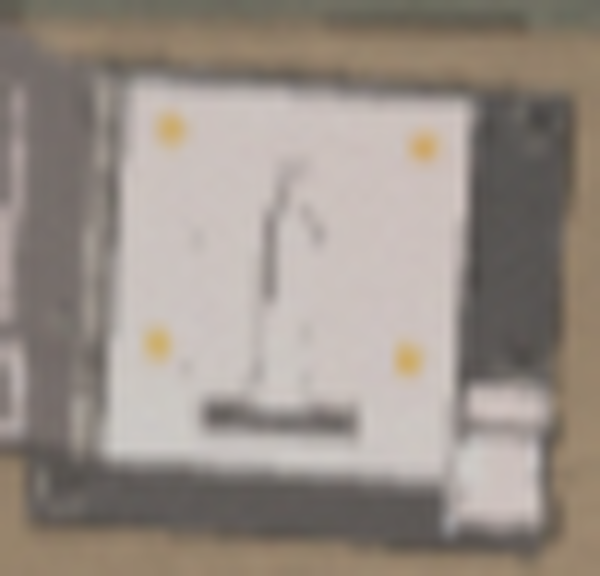

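View pics/t_pin.png

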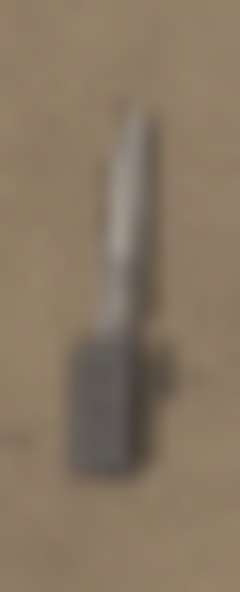

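View pics/s_pin2.png

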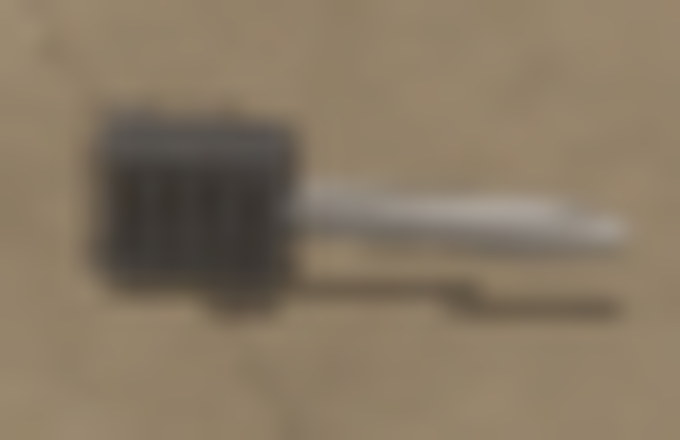

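```bash
cat > mould.py <<'E'
from h import *
from scipy.optimize import least_squares
s=lambda u,v:(278+u/12,195+v/12); t=lambda u,v:(243+u/12,122+v/12)
# (model mm, crop px)
S=[((-60,-50),(104,335)),((50,-50),(640,375)),((-45,21.5),(177,150)),((-45,-21.5),(177,262)),((-60,50),(108,72)),((50,50),(605,104))]
T=[((50,50),(130,80)),((50,-50),(470,98)),((-60,50),(102,460)),((-60,-50),(455,478)),((-45,21.5),(205,415)),((-45,-21.5),(355,420))]
def fit(obs,f,n,z=.034):
    M=np.array([o[0] for o in obs])/1e3; W=np.array([plane(n,*f(*o[1]),z)[:2] for o in obs])
    mc,wc=M.mean(0),W.mean(0); a=M-mc;b=W-wc
    th=np.arctan2((a[:,0]*b[:,1]-a[:,1]*b[:,0]).sum(),(a*b).sum())
    R=np.array([[np.cos(th),-np.sin(th)],[np.sin(th),np.cos(th)]])
    o=wc-R@mc; return o,np.degrees(th),(W-(M@R.T+o))*1e3
if __name__=="__main__":
    for r in(fit(S,s,"side"),fit(T,t,"top")): print(r[0].round(4),round(r[1],2));print(r[2].round(1))
    for a,b in (((265,115),(170,130)),((545,138),(424,147)),((270,308),(157,344)),((568,331),(408,360))): pass
    D=[((265,115),(157,344)),((545,138),(170,130)),((270,308),(408,360)),((568,331),(424,147))]
    for a,b in D: p,e=tri(s(*a),t(*b)); print("dot",p.round(4),round(e*1e3,1))
    for a,b in ((S[2][1],T[4][1]),(S[3][1],T[5][1])): p,e=tri(s(*a),t(*b)); print("slot end",p.round(4),round(e*1e3,1))
    # pin
    ps=lambda u,v:(243+u/20,172+v/20); pt=lambda u,v:(207+u/16,163+v/16)
    p,e=tri(ps(628,230),pt(137,108));print("tip",p.round(4),e)
    p,e=tri(ps(197,140),pt(102,405));print("griptop centre",p.round(4),e)
    print("grip top corners top view z.024",[plane("top",*pt(*c),.024).round(4) for c in((72,345),(125,345),(130,475),(68,475))])
    print("side grip",[plane("side",*ps(*c),.024).round(4) for c in((100,120),(295,128),(295,165),(100,165))])
E
python3 mould.py
```

```text
[0.59   0.0092] -2.15
[[-0.2  0.8]
 [-0.9  0.5]
 [ 0.2 -1.2]
 [-0.1 -0.2]
 [ 0.  -0.6]
 [ 0.9  0.7]]
[0.589  0.0101] -1.83
[[ 0.  -1.4]
 [ 0.4  0.8]
 [-0.2  0.4]
 [ 0.2 -0.5]
 [-0.7  0.3]
 [ 0.3  0.4]]
dot [0.5653 0.0474 0.0333] 2.0
dot [0.6274 0.0452 0.0325] 1.5
dot [ 0.5622 -0.0244  0.0331] 1.5
dot [ 0.6237 -0.0278  0.0336] 1.1
slot end [0.5453 0.0333 0.0324] 2.0
slot end [ 0.544  -0.0096  0.0331] 0.5
tip [0.4988 0.1873 0.0119] 0.0022254818526342567
griptop centre [0.4333 0.1916 0.0214] 0.0021706271365820526
grip top corners top view z.024 [array([0.4448, 0.1981, 0.024 ]), array([0.4451, 0.1867, 0.024 ]), array([0.4172, 0.1847, 0.024 ]), array([0.4168, 0.1981, 0.024 ])]
side grip [array([0.4196, 0.192 , 0.024 ]), array([0.449 , 0.1924, 0.024 ]), array([0.4494, 0.1813, 0.024 ]), array([0.4204, 0.1785, 0.024 ])]
```

```bash
cat > go.py <<'E'
import sys
from h import *
from scipy.spatial.transform import Rotation as Ro
def plan(p,yaw):
    """tool down, tool y at world yaw (deg)"""
    st=env.get_state(); R=Ro.from_rotvec(st['tcp_rot']).as_matrix()
    a=np.radians(yaw); y=np.array([np.cos(a),np.sin(a),0]); z=np.array([0,0,-1.]); x=np.cross(y,z)
    Rt=np.stack([x,y,z],1); d=R.T@(np.array(p)-st['tool_pos']); r=np.degrees(Ro.from_matrix(R.T@Rt).as_rotvec())
    print("t",round(st['t'],2),"pos",st['tool_pos'].round(4),"tooly yaw",round(np.degrees(np.arctan2(R[1,1],R[0,1])),2),"tilt",R[:,2].round(3),"F",st['contact_force'].round(1),"open",round(st['opening'],4),"j",st['joint_pos'].round(2))
    print("shift mm",(d*1e3).round(1),"turn",r.round(2))
if __name__=="__main__": plan([float(v) for v in sys.argv[1:4]],float(sys.argv[4]))
E
python3 go.py .4373 -.2397 .10 -3.1
```

```text
t 0.1 pos [ 0.2395 -0.4949  0.2307] tooly yaw -64.17 tilt [-0.001  0.001 -1.   ] F [ 0.7 -0.3 -0. ] open 0.0851 j [-1.12  0.09  0.18  1.66  0.    1.57]
shift mm [ 289.2 -143.3  130.8] turn [-6.000e-02 -4.000e-02 -6.107e+01]
```

```bash
python3 -m crank '[-1,0.2892,-0.1433,0.1308,0,0,-61.1,-1,0.2892,-0.1433,0.1308,0,0,-61.1,-1,0.2892,-0.1433,0.1308,0,0,-61.1,-1,0.2892,-0.1433,0.1308,0,0,-61.1,-1,0.2892,-0.1433,0.1308,0,0,-61.1,-1,0.2892,-0.1433,0.1308,0,0,-61.1,-1,0.2892,-0.1433,0.1308,0,0,-61.1,-1,0.2892,-0.1433,0.1308,0,0,-61.1]'; python3 go.py .4373 -.2397 .10 -3.1
python3 - <<'E'
from h import *
crop(env.get_image("side"),200,210,300,340,4,"pics/s1.png");crop(env.get_image("top"),310,160,390,220,8,"pics/t1.png")
E
```

```text
t: 1.1
tool_pos: [0.4373, -0.2403, 0.1006]
tcp_rot: [-2.281, -2.16, 0.0]
contact_force: [0.4, -0.1, 0.4]
opening: 0.0854
t 1.1 pos [ 0.4373 -0.2403  0.1006] tooly yaw -3.13 tilt [-0. -0. -1.] F [ 0.4 -0.1  0.4] open 0.0854 j [-0.5  -0.04 -0.21  1.41 -0.    1.12]
shift mm [ 0.5 -0.1  0.6] turn [-0.02  0.01 -0.03]
```

View pics/s1.png

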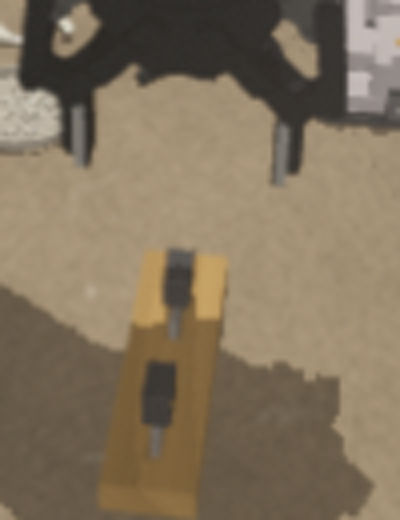

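View pics/t1.png

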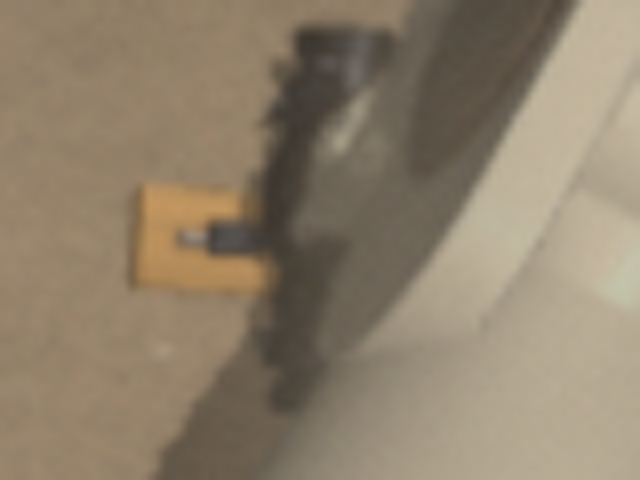

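```bash
python3 - <<'E'
from h import *
for z in(.1136,.1006): print(proj("side",[.4373,-.2403,z]))
for e in (1,-1):
  for w in(0,-.011):print(proj("side",[.4373+e*.0427+w*.054,-.2403+w,.1136]))
E
python3 go.py .4373 -.2397 .0205 -3.1
```

```text
[245.17422465 250.93920548]
[245.05178887 256.11481085]
[267.83558506 252.17571363]
[267.44049617 256.0999015 ]
[222.61261587 249.67837043]
[221.61526218 253.5506641 ]
t 1.2 pos [ 0.4372 -0.2409  0.101 ] tooly yaw -3.19 tilt [ 0. -0. -1.] F [ 0.3 -0.4 -0.1] open 0.0857 j [-0.5  -0.04 -0.21  1.41 -0.    1.12]
shift mm [ 1.2 -0.  80.5] turn [ 0.03  0.02 -0.09]
```

```bash
python3 -m crank '[-1,0.0008,0,0.05,0,0,0,-1,0.0008,0,0.0805,0,0,0,-1,0.0008,0,0.0805,0,0,0,1,0.0008,0,0.0805,0,0,0,1,0.0008,0,0.0805,0,0,0,1,0.0008,0,0.0805,0,0,0,1,0.0008,0,0.0805,0,0,0,1,0.0008,0,0.0805,0,0,0]'; python3 go.py .4373 -.2397 .10 -3.1
```

```text
t: 2.2
tool_pos: [0.438, -0.2394, 0.0206]
tcp_rot: [2.279, 2.16, 0.001]
contact_force: [0.1, 0.9, 4.7]
opening: 0.0126
t 2.2 pos [ 0.438  -0.2394  0.0206] tooly yaw -3.07 tilt [ 0.001 -0.    -1.   ] F [0.1 0.9 4.7] open 0.0126 j [-0.5  -0.01 -0.33  1.25  0.    1.12]
shift mm [ -0.4  -0.6 -79.4] turn [0.06 0.03 0.03]
```

```bash
python3 -m crank '[1,0,0,0,0,0,0,1,0,0,0,0,0,0,1,0,0,-0.02,0,0,0,1,0,0,-0.06,0,0,0,1,0,0,-0.1,0,0,0,1,0,0,-0.1,0,0,0,1,0,0,-0.1,0,0,0]'; python3 go.py .5446 .0115 .12 -2
python3 - <<'E'
from h import *
crop(env.get_image("side"),200,180,300,340,4,"pics/s2.png");crop(env.get_image("top"),310,160,390,220,8,"pics/t2.png")
E
```

```text
t: 3.08
tool_pos: [0.4372, -0.2391, 0.1191]
tcp_rot: [-2.279, -2.16, 0.001]
contact_force: [0.1, 1.0, -0.9]
opening: 0.0126
t 3.08 pos [ 0.4372 -0.2391  0.1191] tooly yaw -3.07 tilt [-0.001  0.001 -1.   ] F [ 0.1  1.  -0.9] open 0.0126 j [-0.5  -0.05 -0.18  1.44 -0.    1.12]
shift mm [256.   93.8  -0.9] turn [-0.06 -0.03 -1.07]
```

View pics/s2.png

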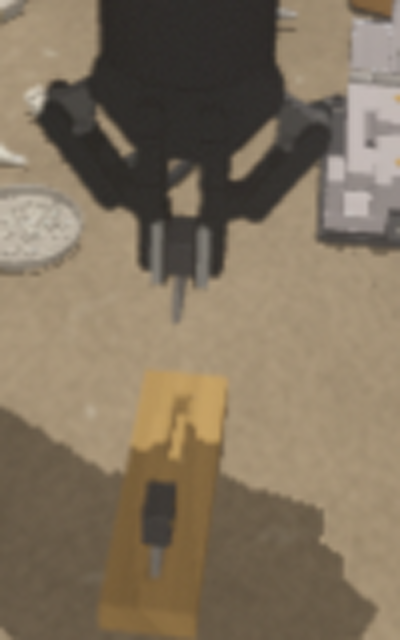

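```bash
python3 -m crank '[1,0.256,0.0938,-0.001,0,0,-1.1,1,0.256,0.0938,-0.001,0,0,-1.1,1,0.256,0.0938,-0.001,0,0,-1.1,1,0.256,0.0938,-0.001,0,0,-1.1,1,0.256,0.0938,-0.001,0,0,-1.1,1,0.256,0.0938,-0.001,0,0,-1.1,1,0.256,0.0938,-0.001,0,0,-1.1]'; python3 go.py .5446 .0115 .07 -2
```

```text
t: 4.05
tool_pos: [0.5443, 0.0108, 0.1202]
tcp_rot: [-2.259, -2.182, 0.002]
contact_force: [-0.9, -0.9, -0.6]
opening: 0.0131
t 4.05 pos [0.5443 0.0108 0.1202] tooly yaw -1.98 tilt [-0.002 -0.    -1.   ] F [-0.9 -0.9 -0.6] open 0.0131 j [ 0.02  0.06 -0.07  1.45 -0.    1.63]
shift mm [ 0.7  0.3 50.2] turn [-0.09  0.02  0.02]
```

```bash
python3 -m crank '[1,0.0007,0.0003,0.05,0,0,0,1,0.0007,0.0003,0.064,0,0,0,1,0.0007,0.0003,0.064,0,0,0,1,0.0007,0.0003,0.064,0,0,0]'; python3 go.py .5446 .0115 .056 -2
python3 - <<'E'
from h import *
crop(env.get_image("side"),270,170,340,250,8,"pics/s3.png");crop(env.get_image("top"),230,120,300,180,8,"pics/t3.png")
E
```

```text
t: 4.55
tool_pos: [0.546, 0.0117, 0.0587]
tcp_rot: [2.259, 2.181, 0.002]
contact_force: [-0.6, 0.0, -0.7]
opening: 0.0132
t 4.55 pos [0.546  0.0117 0.0587] tooly yaw -2.0 tilt [ 0.002  0.    -1.   ] F [-0.6  0.  -0.7] open 0.0132 j [ 0.02  0.08 -0.17  1.32 -0.    1.63]
shift mm [-0.2 -1.4  2.7] turn [ 0.12 -0.01  0.  ]
```

View pics/s3.png

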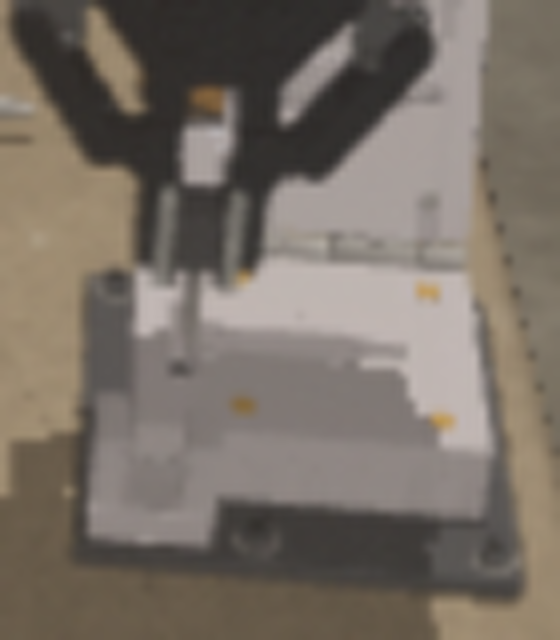

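View pics/t3.png

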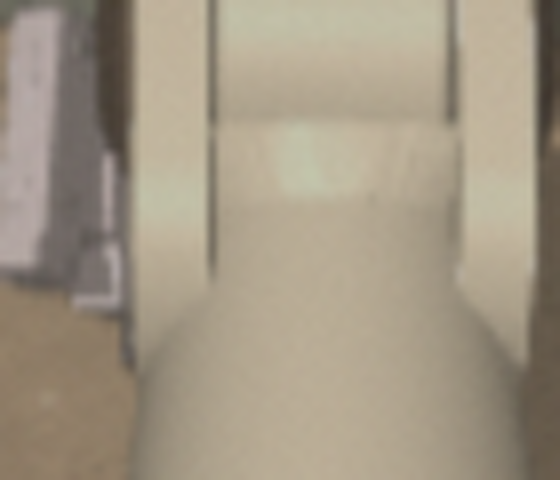

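```bash
python3 - <<'E'
from h import *
g=env.get_image("side"); crop(g,284,195,304,225,25,"pics/s4.png")
for p in ([.5437,-.010,.034],[.5453,-.0083,.0441],[.5453,-.0083,.066],[.5445,-.0083,.0441]): print(((proj("side",p)-[284,195])*25).round(1))
st=env.get_state(); print(st['tool_pos'])
E
```

```text
[213.8 541. ]
[237.9 450.4]
[257.8 270.1]
[229.9 450. ]
[0.54598104 0.01192164 0.05837265]
```

View pics/s4.png

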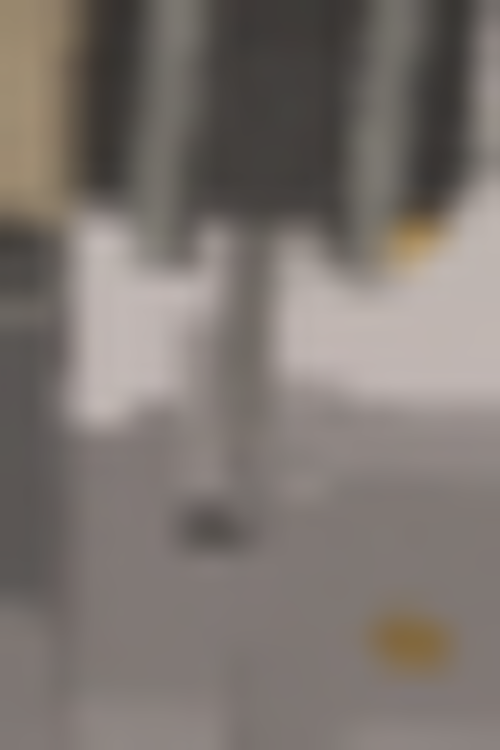

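```bash
python3 - <<'E'
from h import *
for p in ([.5457,.0007,.066],[.546,-.0083,.066],[.546,-.0083,.044],[.546,.0117,.044],[.5387,.0007,.066],[.5527,.0007,.066],[.5457,.0007,.086]): print(((proj("side",p)-[284,195])*25).round(1))
E
```

```text
[257.4 219.9]
[264.8 270.4]
[244.8 451.6]
[235.5 338.9]
[187.4 216.3]
[327.4 223.4]
[275.8  51.7]
```

```bash
python3 -m crank '[1,-0.0002,-0.0013,0,0,0,0,1,-0.0002,-0.0013,0.004,0,0,0,1,-0.0002,-0.0013,0.008,0,0,0,1,-0.0002,-0.0013,0.012,0,0,0,1,-0.0002,-0.0013,0.016,0,0,0,1,-0.0002,-0.0013,0.016,0,0,0]'; python3 go.py .5446 .0115 .0266 -2
```

```text
t: 5.45
tool_pos: [0.5438, 0.0119, 0.0405]
tcp_rot: [-2.259, -2.183, 0.001]
contact_force: [0.7, -0.1, -1.2]
opening: 0.0133
t 5.45 pos [0.5438 0.0119 0.0405] tooly yaw -1.97 tilt [-0.001 -0.    -1.   ] F [ 0.7 -0.1 -1.2] open 0.0133 j [ 0.02  0.08 -0.2   1.29  0.    1.63]
shift mm [-0.3  0.9 13.9] turn [-0.03  0.    0.03]
```

```bash
python3 -m crank '[1,0,0,0.005,0,0,0,1,0,0,0.009,0,0,0,1,0,0,0.012,0,0,0,1,0,0,0.014,0,0,0,1,0,0,0.0155,0,0,0,1,0,0,0.0155,0,0,0]'; python3 go.py .5446 .0115 .0266 -2
```

```text
t: 6.2
tool_pos: [0.5445, 0.0119, 0.034]
tcp_rot: [2.257, 2.18, 0.006]
contact_force: [-30.7, -0.5, 70.1]
opening: 0.0135
t 6.2 pos [0.5445 0.0119 0.034 ] tooly yaw -1.97 tilt [ 0.005  0.    -1.   ] F [-30.7  -0.5  70.1] open 0.0135 j [ 0.02  0.08 -0.21  1.27 -0.    1.63]
shift mm [-0.4  0.   7.4] turn [ 0.31 -0.02  0.03]
```

```bash
python3 -m crank '[1,0,0,-0.009,0,0,0,1,0,0,-0.009,0,0,0]'; python3 go.py .5446 .0115 .0266 -2
python3 - <<'E'
from h import *
g=env.get_image("side"); crop(g,274,185,324,225,16,"pics/s5.png")
E
```

```text
t: 6.45
tool_pos: [0.5444, 0.0119, 0.0351]
tcp_rot: [2.259, 2.182, 0.002]
contact_force: [0.4, 0.5, -1.0]
opening: 0.0128
t 6.45 pos [0.5444 0.0119 0.0351] tooly yaw -1.97 tilt [ 0.002  0.    -1.   ] F [ 0.4  0.5 -1. ] open 0.0128 j [ 0.02  0.09 -0.2   1.28  0.    1.63]
shift mm [-0.4  0.2  8.5] turn [ 0.09 -0.01  0.03]
```

View pics/s5.png

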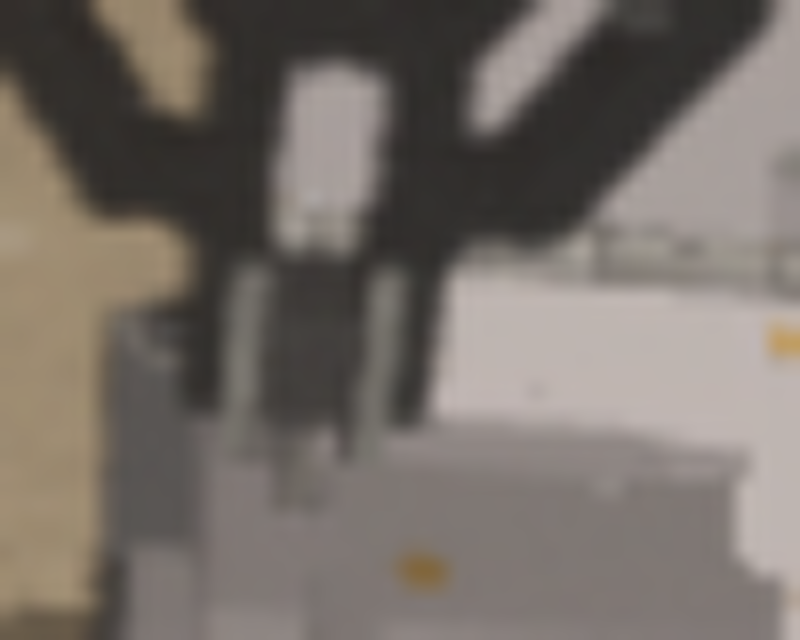

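```bash
python3 - <<'E'
from h import *
for z in (.034,.038,.042,.046): print(z,((proj("side",[.5442,.0009,z])-[274,185])*16).round(1), "topz+20",((proj("side",[.5442,.0009,z+.02])-[274,185])*16).round(1))
print(((proj("side",[.5435,-.0096,.034])-[274,185])*16).round(1))
E
```

```text
0.034 [296.9 466.4] topz+20 [308.2 362.8]
0.038 [299.1 445.9] topz+20 [310.5 341.8]
0.042 [301.4 425.3] topz+20 [312.8 320.7]
0.046 [303.6 404.6] topz+20 [315.1 299.5]
[295.4 504.7]
```

```bash
python3 -m crank '[0.2,0,0,0,0,0,0,0.2,0,0,0,0,0,0,0.2,0,0,0,0,0,0,0.2,0,0,-0.04,0,0,0,0.2,0,0,-0.06,0,0,0,0.2,0,0,-0.06,0,0,0]'; python3 go.py .5446 .0115 .07 -2
python3 - <<'E'
from h import *
g=env.get_image("side"); crop(g,274,165,324,225,12,"pics/s6.png")
E
```

```text
t: 7.25
tool_pos: [0.5448, 0.0119, 0.0958]
tcp_rot: [2.258, 2.182, 0.003]
contact_force: [0.3, -0.2, -0.8]
opening: 0.0342
t 7.25 pos [0.5448 0.0119 0.0958] tooly yaw -1.97 tilt [ 0.002  0.    -1.   ] F [ 0.3 -0.2 -0.8] open 0.0342 j [ 0.02  0.06 -0.11  1.39  0.    1.63]
shift mm [-0.4 -0.3 25.8] turn [ 0.14 -0.01  0.03]
```

View pics/s6.png

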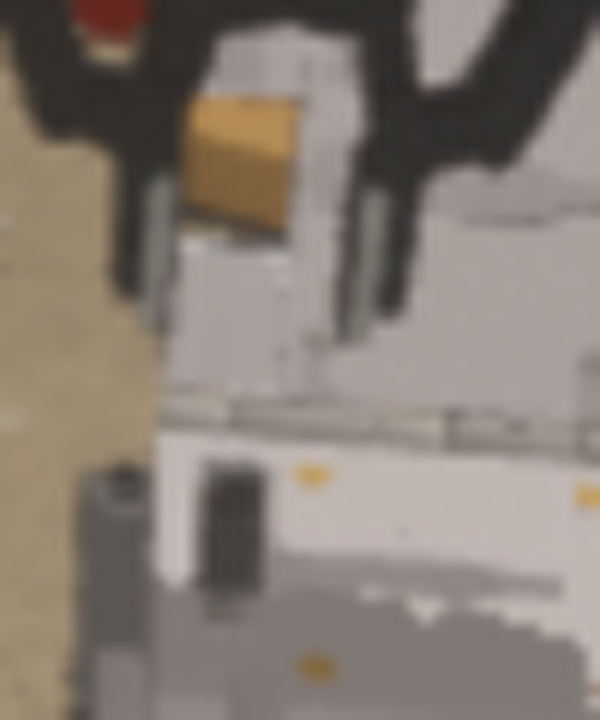

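```bash
python3 -m crank '[1,0,0,0,0,0,0,1,0,0,0.02,0,0,0,1,0,0,0.034,0,0,0,1,0,0,0.038,0,0,0,1,0,0,0.04,0,0,0,1,0,0,0.042,0,0,0,1,0,0,0.0435,0,0,0]'; python3 go.py .5446 .0115 .15 -2
```

```text
t: 8.18
tool_pos: [0.545, 0.0119, 0.0537]
tcp_rot: [2.258, 2.181, 0.004]
contact_force: [-6.3, -0.4, 20.7]
opening: 0.0002
t 8.18 pos [0.545  0.0119 0.0537] tooly yaw -1.97 tilt [ 0.004  0.    -1.   ] F [-6.3 -0.4 20.7] open 0.0002 j [ 0.02  0.08 -0.18  1.31  0.    1.63]
shift mm [ -0.4  -0.1 -96.3] turn [ 0.2  -0.02  0.03]
```

```bash
python3 - <<'E'
from h import *
o=np.array([.5895,.0097]);a=np.radians(-2);R=np.array([[np.cos(a),-np.sin(a)],[np.sin(a),np.cos(a)]])
def W(x,y,z): p=o+R@np.array([x,y])/1e3; return np.array([*p,z/1e3])
for th in(1.8,1.9,2.0,2.1):
    s,c=np.sin(th),np.cos(th)
    def L(x,y,z): return W(x,56+c*(y-56)+s*z,34-s*(y-56)+c*z)
    print(th,*[((proj("top",L(x,-50,z))-[200,115])*8).round() for x in(50,-60) for z in(0,22)],"side inner",*[((proj("side",L(x,-50,0))-[270,150])*6).round() for x in(50,-60)], L(0,-50,22).round(3),L(0,-30,22).round(3))
print("block",[plane("top",*p,.026).round(3) for p in((200+95/8,115+255/8),(200+50/8,115+340/8))])
print(((np.array([plane("top",187,141,.026),plane("top",208,140,.026),plane("top",205,157,.026)]))).round(3))
print("spot",W(0,-22,56))
E
python3 -m crank '[1,0,0,-0.05,0,0,0,1,0,0,-0.1,0,0,0,1,0,0,-0.15,0,0,0,1,0,0,-0.2,0,0,0,1,0,0,-0.2,0,0,0]'
python3 - <<'E'
from h import *
g=env.get_image("side"); crop(g,250,130,350,250,5,"pics/s7.png")
g=env.get_image("top"); crop(g,180,110,300,200,6,"pics/t7.png")
E
```

```text
1.8 [348.  44.] [295.  44.] [331. 319.] [277. 318.] side inner [374.  85.] [119.  69.] [0.593 0.111 0.132] [0.593 0.107 0.113]
1.9 [323.  44.] [272.  46.] [305. 319.] [254. 319.] side inner [370.  80.] [119.  64.] [0.593 0.121 0.127] [0.593 0.114 0.108]
2.0 [299.  45.] [250.  48.] [281. 319.] [232. 320.] side inner [367.  78.] [118.  62.] [0.594 0.13  0.121] [0.593 0.121 0.103]
2.1 [276.  47.] [231.  51.] [258. 320.] [213. 321.] side inner [363.  78.] [117.  62.] [0.594 0.138 0.114] [0.594 0.128 0.097]
block [array([0.575, 0.201, 0.026]), array([0.538, 0.219, 0.026])]
[[0.594 0.288 0.026]
 [0.599 0.215 0.026]
 [0.54  0.223 0.026]]
spot [ 0.58873221 -0.0122866   0.056     ]
t: 8.8
tool_pos: [0.5453, 0.0119, 0.2559]
tcp_rot: [2.256, 2.179, 0.009]
contact_force: [-0.0, -0.2, -0.5]
opening: -0.0
```

View pics/s7.png

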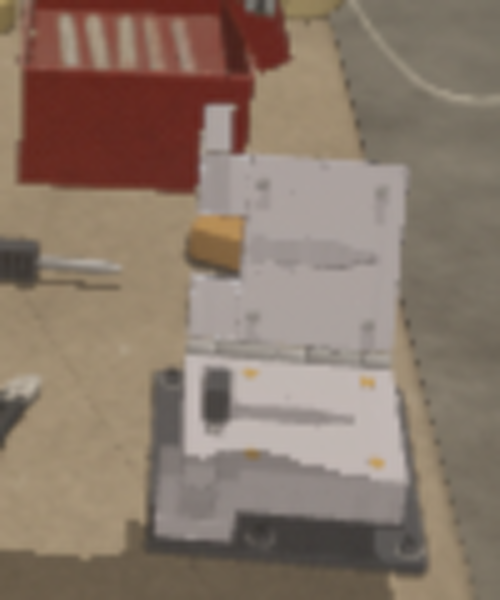

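View pics/t7.png

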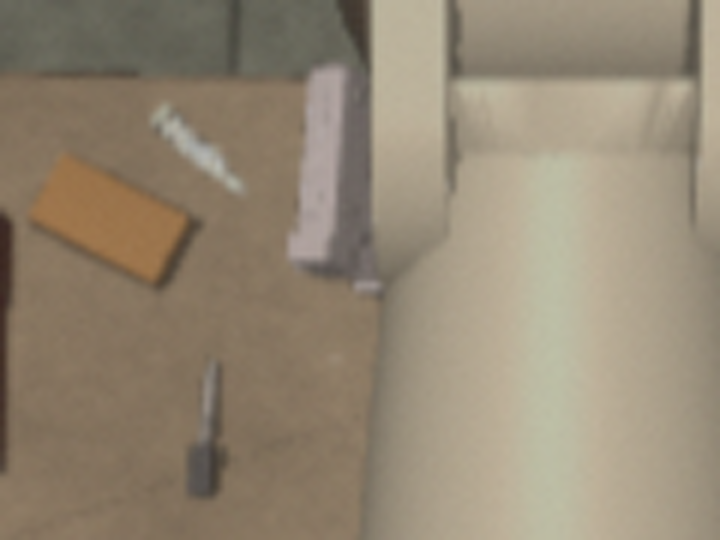

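```bash
python3 go.py .590 .170 .256 -2
```

```text
t 8.9 pos [0.5443 0.0119 0.2515] tooly yaw -1.97 tilt [ 0.001  0.    -1.   ] F [-0.4  0.3 -0.4] open -0.0002 j [0.02 0.08 0.21 1.7  0.   1.63]
shift mm [159.6  40.3  -4.5] turn [ 0.08 -0.01  0.03]
```

```bash
python3 -m crank '[1,0.06,0.04,0,0,0,0,1,0.12,0.04,0,0,0,0,1,0.16,0.04,0,0,0,0,1,0.16,0.04,0.05,0,0,0,1,0.16,0.04,0.1,0,0,0,1,0.16,0.04,0.142,0,0,0,1,0.16,0.04,0.142,0,0,0]'; python3 go.py .590 .135 .11 -2
```

```text
t: 9.78
tool_pos: [0.5868, 0.1697, 0.1043]
tcp_rot: [-2.257, -2.18, 0.011]
contact_force: [-0.9, 0.1, 0.1]
opening: -0.0003
t 9.78 pos [0.5868 0.1697 0.1043] tooly yaw -1.97 tilt [-0.008 -0.002 -1.   ] F [-0.9  0.1  0.1] open -0.0003 j [ 0.28  0.23  0.09  1.44 -0.    1.89]
shift mm [-34.6   4.4  -5.6] turn [-0.45  0.15  0.03]
```

```bash
python3 -m crank '[1,-0.03,0.004,-0.003,0,0,0,1,-0.05,0.005,-0.004,0,0,0,1,-0.071,0.006,-0.004,0,0,0,1,-0.086,0.006,-0.007,0,0,0,1,-0.1,0.007,-0.009,0,0,0,1,-0.114,0.007,-0.01,0,0,0,1,-0.114,0.007,-0.01,0,0,0]'; python3 go.py .590 .037 .1046 -2
python3 - <<'E'
from h import *
g=env.get_image("side"); crop(g,250,130,350,250,5,"pics/s8.png")
E
```

```text
t: 10.65
tool_pos: [0.5925, 0.0549, 0.1191]
tcp_rot: [2.26, 2.181, -0.001]
contact_force: [-0.5, -0.6, -0.2]
opening: -0.0003
t 10.65 pos [0.5925 0.0549 0.1191] tooly yaw -2.06 tilt [ 0.    -0.001 -1.   ] F [-0.5 -0.6 -0.2] open -0.0003 j [ 0.09  0.18  0.06  1.45 -0.    1.7 ]
shift mm [-18.   -1.9  14.5] turn [ 0.    0.06 -0.06]
```

View pics/s8.png

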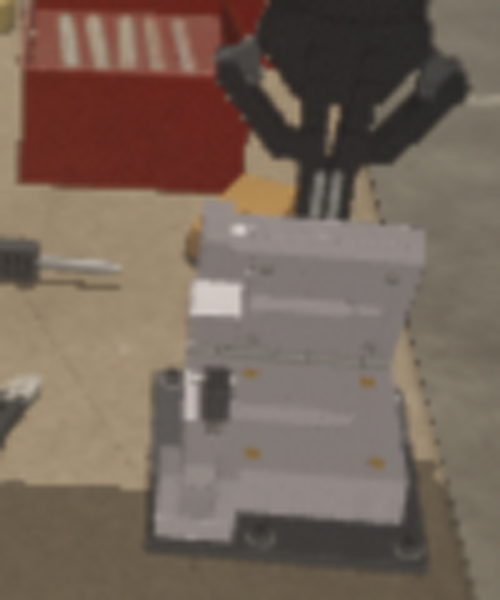

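```bash
python3 -m crank '[1,-0.01,0,0.004,0,0,0,1,-0.018,0,0.0115,0,0,0,1,-0.028,0,0.018,0,0,0,1,-0.037,0,0.025,0,0,0,1,-0.044,0,0.034,0,0,0,1,-0.05,0,0.042,0,0,0,1,-0.06,0,0.052,0,0,0,1,-0.068,0,0.06,0,0,0]'; python3 go.py .590 -.012 .056 -2
python3 - <<'E'
from h import *
g=env.get_image("side"); crop(g,250,130,350,250,5,"pics/s9.png")
E
```

```text
t: 11.7
tool_pos: [0.5898, -0.0123, 0.0579]
tcp_rot: [-2.259, -2.182, 0.001]
contact_force: [0.2, 1.7, 1.0]
opening: -0.0001
t 11.7 pos [ 0.5898 -0.0123  0.0579] tooly yaw -1.97 tilt [-0.001  0.    -1.   ] F [0.2 1.7 1. ] open -0.0001 j [-0.02  0.19 -0.05  1.34  0.    1.58]
shift mm [0.3 0.2 1.9] turn [-0.05  0.    0.03]
```

View pics/s9.png

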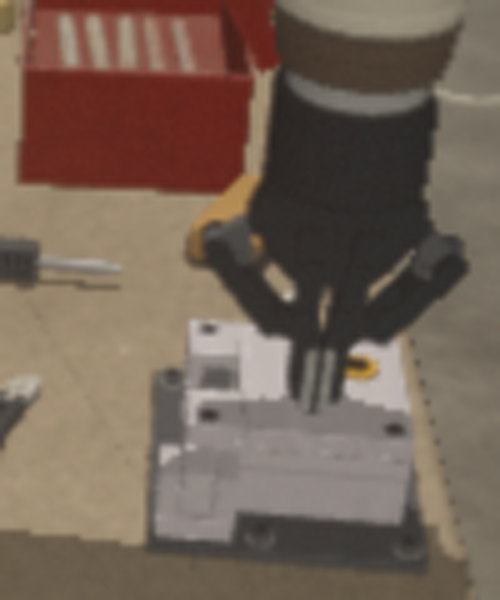

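Now I'll press it shut.

```bash
python3 -m crank '[1,0,0,0.003,0,0,0,1,0,0,0.005,0,0,0,1,0,0,0.006,0,0,0,1,0,0,0.006,0,0,0]'; python3 go.py .590 -.012 .056 -2
```

```text
t: 12.25
tool_pos: [0.59, -0.0123, 0.0559]
tcp_rot: [2.258, 2.181, -0.0]
contact_force: [-10.4, -3.9, 21.7]
opening: 0.0001
t 12.25 pos [ 0.59   -0.0123  0.0559] tooly yaw -1.99 tilt [ 0.001 -0.002 -1.   ] F [-10.4  -3.9  21.7] open 0.0001 j [-0.02  0.18 -0.05  1.33 -0.    1.59]
shift mm [ 0.3 -0.  -0.1] turn [0.09 0.09 0.01]
```

```bash
python3 -m crank '[1,0,0,-0.06,0,0,0,1,0,0,-0.12,0,0,0,-1,0,0,-0.14,0,0,0]'; python3 go.py .4335 .1905 .14 86;
```

```text
t: 12.62
tool_pos: [0.5913, -0.0116, 0.1976]
tcp_rot: [2.256, 2.18, 0.006]
contact_force: [0.1, -0.6, -1.1]
opening: 0.0172
t 12.62 pos [ 0.5913 -0.0116  0.1976] tooly yaw -1.96 tilt [ 0.006 -0.    -1.   ] F [ 0.1 -0.6 -1.1] open 0.0172 j [-0.02  0.17  0.2   1.6  -0.    1.59]
shift mm [ 196.5 -165.    56.6] turn [  0.27   0.26 -87.96]
```

```bash
python3 -m crank '[-1,0.1965,-0.164,0.05,0,0,-88,-1,0.1965,-0.164,0.05,0,0,-88,-1,0.1965,-0.164,0.05,0,0,-88,-1,0.1965,-0.164,0.05,0,0,-88,-1,0.1965,-0.164,0.05,0,0,-88,-1,0.1965,-0.164,0.05,0,0,-88,-1,0.1965,-0.164,0.05,0,0,-88,-1,0.1965,-0.164,0.05,0,0,-88]'
python3 -m crank '[-1,0,0,0,0,0,-10,-1,0,0,0,0,0,0]'
python3 go.py .4335 .1905 .07 86
python3 - <<'E'
from h import *
crop(env.get_image("side"),220,130,320,210,7,"pics/s10.png")
crop(env.get_image("top"),180,110,300,200,6,"pics/t10.png")
E
```

```text
t: 13.62
tool_pos: [0.433, 0.1906, 0.1432]
tcp_rot: [0.155, 3.137, 0.0]
contact_force: [-0.1, -0.5, -0.7]
opening: 0.0854
t: 13.88
tool_pos: [0.433, 0.1905, 0.1431]
tcp_rot: [0.16, 3.137, 0.0]
contact_force: [0.6, -0.0, 0.5]
opening: 0.0852
t 13.88 pos [0.433  0.1905 0.1431] tooly yaw 84.18 tilt [ 0.  0. -1.] F [ 0.6 -0.   0.5] open 0.0852 j [ 0.41 -0.11 -0.19  1.49 -0.    0.52]
shift mm [-0.5  0.  73.1] turn [ 0.01  0.02 -1.82]
```

View pics/s10.png

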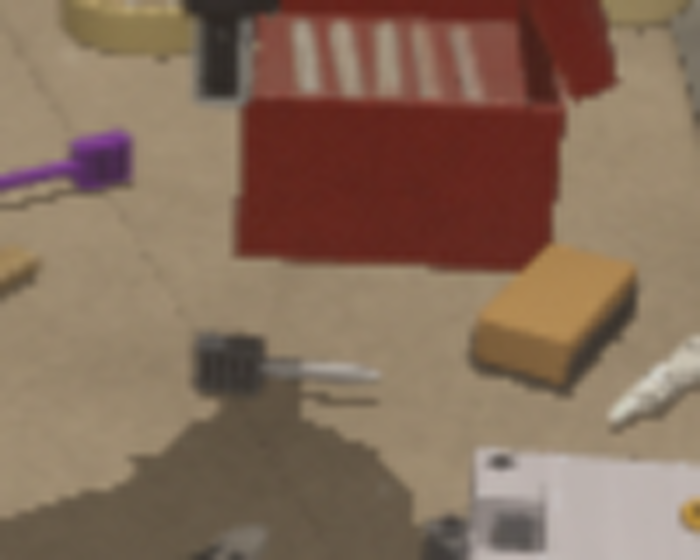

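View pics/t10.png

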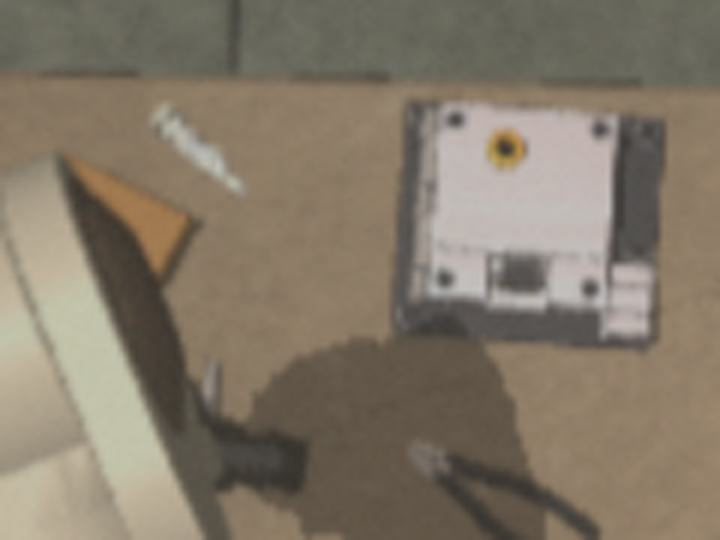

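```bash
python3 -m crank '[-1,-0.0005,0,0.06,0,0,-1.8,-1,-0.0005,0,0.11,0,0,-1.8,-1,-0.0005,0,0.1385,0,0,-1.8,-1,-0.0005,0,0.1385,0,0,-1.8,1,-0.0005,0,0.1385,0,0,-1.8,1,-0.0005,0,0.1385,0,0,-1.8,1,-0.0005,0,0.1385,0,0,-1.8,1,-0.0005,0,0.1385,0,0,-1.8]'; python3 go.py .4335 .1905 .1 86
```

```text
t: 14.98
tool_pos: [0.4339, 0.1904, 0.0052]
tcp_rot: [0.116, 3.139, 0.001]
contact_force: [-3.9, -2.5, 28.4]
opening: 0.0126
t 14.97 pos [0.4339 0.1904 0.0052] tooly yaw 85.78 tilt [ 0.001  0.    -1.   ] F [-3.9 -2.5 28.4] open 0.0126 j [ 0.41 -0.06 -0.41  1.22  0.    0.49]
shift mm [  0.3   0.1 -94.8] turn [ 0.03  0.05 -0.22]
```

```bash
python3 -m crank '[1,0,0,0,0,0,0,1,0,0,0,0,0,0,1,0,0,-0.03,0,0,0,1,0,0,-0.07,0,0,0,1,0,0,-0.1,0,0,0,1,0,0,-0.1,0,0,0]'; python3 go.py .4335 .1905 .1 86
python3 - <<'E'
from h import *
crop(env.get_image("side"),220,110,320,210,6,"pics/s11.png")
E
```

```text
t: 15.72
tool_pos: [0.4346, 0.1907, 0.1066]
tcp_rot: [0.116, 3.136, 0.003]
contact_force: [0.9, 0.2, -0.7]
opening: 0.0128
t 15.72 pos [0.4346 0.1907 0.1066] tooly yaw 85.78 tilt [ 0.003  0.001 -1.   ] F [ 0.9  0.2 -0.7] open 0.0128 j [ 0.41 -0.11 -0.26  1.42 -0.    0.49]
shift mm [ 1.1 -0.3  6.6] turn [ 0.1   0.19 -0.22]
```

View pics/s11.png

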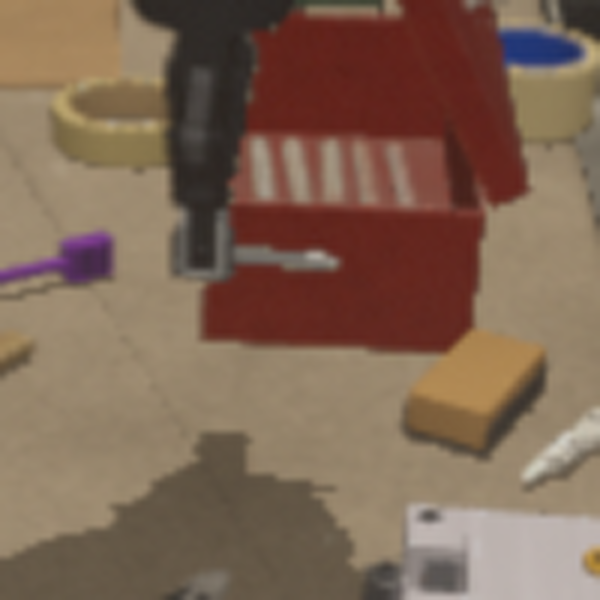

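```bash
python3 go.py .4354 -.049 .1 88
```

```text
t 15.78 pos [0.4339 0.1904 0.1049] tooly yaw 85.78 tilt [ 0.001  0.001 -1.   ] F [ 0.3  0.4 -1.4] open 0.0127 j [ 0.41 -0.11 -0.26  1.42 -0.    0.49]
shift mm [ -19.1 -238.6    4.8] turn [ 0.03  0.07 -2.22]
```

```bash
python3 -m crank '[1,-0.0191,-0.06,0,0,0,-2.2,1,-0.0191,-0.12,0,0,0,-2.2,1,-0.0191,-0.18,0,0,0,-2.2,1,-0.0191,-0.2386,0,0,0,-2.2,1,-0.0191,-0.2386,0.03,0,0,-2.2,1,-0.0191,-0.2386,0.055,0,0,-2.2,1,-0.0191,-0.2386,0.055,0,0,-2.2,1,-0.0191,-0.2386,0.055,0,0,-2.2]'; python3 go.py .4354 -.049 .0272 88
python3 - <<'E'
from h import *
crop(env.get_image("side"),240,170,330,250,8,"pics/s12.png")
crop(env.get_image("top"),240,120,310,210,6,"pics/t12.png")
E
```

```text
t: 16.77
tool_pos: [0.4349, -0.049, 0.0497]
tcp_rot: [-0.055, -3.141, -0.0]
contact_force: [0.4, -0.2, -0.6]
opening: 0.0126
t 16.77 pos [ 0.4349 -0.049   0.0497] tooly yaw 88.0 tilt [-0.  0. -1.] F [ 0.4 -0.2 -0.6] open 0.0126 j [-0.11 -0.18 -0.43  1.32 -0.   -0.08]
shift mm [-0.5 -0.  22.5] turn [ 0.   -0.02 -0.  ]
```

View pics/s12.png

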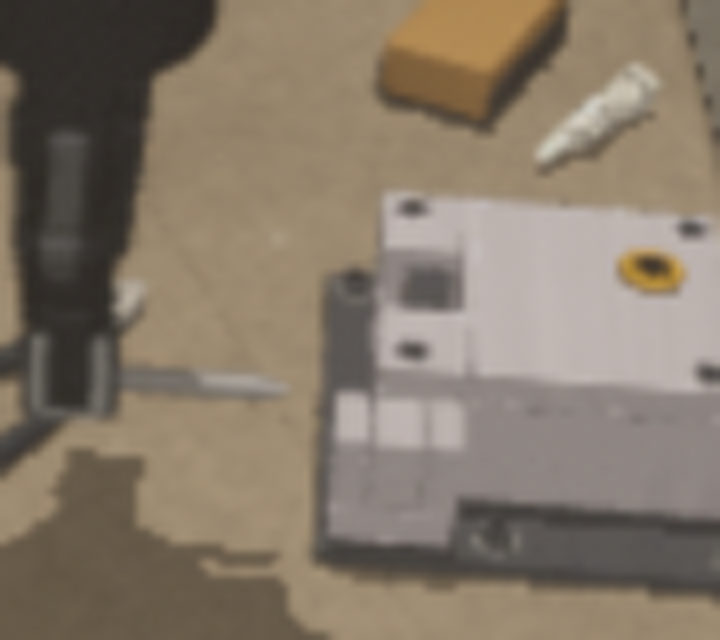

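View pics/t12.png

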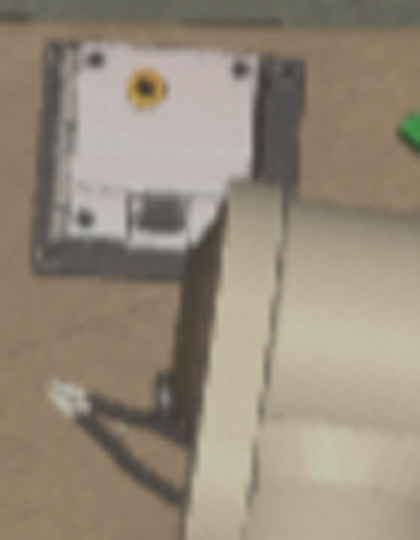

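```bash
python3 - <<'E'
from h import *
o=np.array([.5895,.0097]);a=np.radians(-2);R=np.array([[np.cos(a),-np.sin(a)],[np.sin(a),np.cos(a)]])
def W(x,y,z): p=o+R@np.array([x,y])/1e3; return np.array([*p,z/1e3])
P=lambda p:((proj("side",p)-[240,170])*8).round(1)
print("tip",P([.4999,-.0513,.0565]),"shank mid",P([.47,-.0502,.0565]), "root",P([.45,-.0495,.0565]))
for c in((-72,-76,46),(-72,-52,46),(-62,-76,46),(-62,-52,46),(-60,-76,56),(-46,-76,46),(-34,-76,46),(-34,-52,46),(-72,-76,8),(-34,-76,8)): print(c,P(W(*c)))
g=env.get_image("side"); crop(g,272,205,302,245,15,"pics/s13.png"); crop(g,240,205,285,225,16,"pics/s14.png")
E
```

```text
tip [286.9 385.4] shank mid [187.3 378.1] root [120.8 373.3]
(-72, -76, 46) [335.2 441. ]
(-72, -52, 46) [336.4 393.6]
(-62, -76, 46) [368.8 443.4]
(-62, -52, 46) [369.3 396. ]
(-60, -76, 56) [378.3 417. ]
(-46, -76, 46) [422.7 447.3]
(-34, -76, 46) [463.1 450.3]
(-34, -52, 46) [461.4 402.6]
(-72, -76, 8) [326.1 540.4]
(-34, -76, 8) [450.9 549.6]
```

View pics/s13.png

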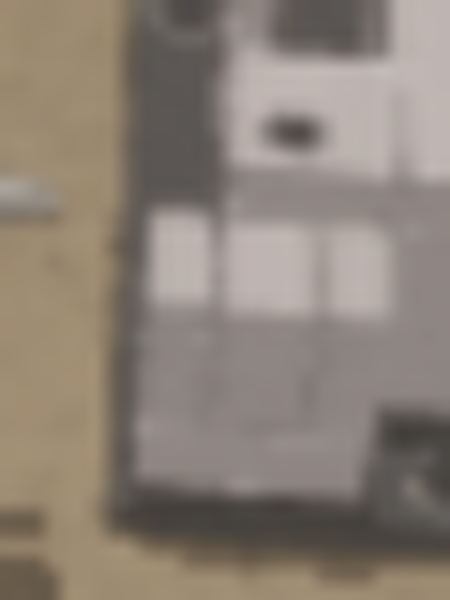

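View pics/s14.png

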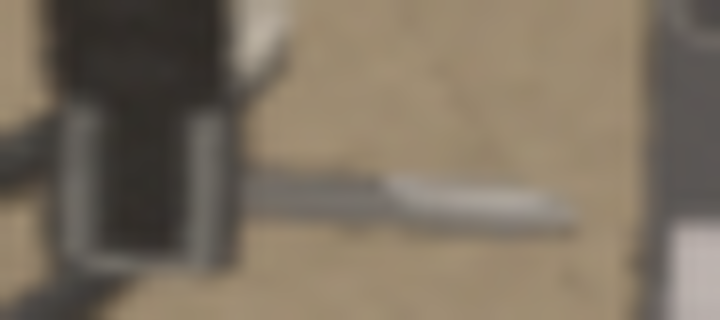

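```bash
python3 -m crank '[1,-0.0005,0,0.015,0,0,0,1,-0.0005,0,0.0223,0,0,0,1,-0.0005,0,0.0223,0,0,0,1,-0.01,0,0.0223,0,0,0,1,-0.018,0,0.0223,0,0,0,1,-0.024,0,0.0223,0,0,0,1,-0.03,0,0.0223,0,0,0,1,-0.03,0,0.0223,0,0,0]'; python3 go.py .5003 -.0512 .0275 88
python3 - <<'E'
from h import *
g=env.get_image("side"); crop(g,240,195,310,245,10,"pics/s15.png")
E
```

```text
t: 17.92
tool_pos: [0.4658, -0.0496, 0.0271]
tcp_rot: [0.054, 3.141, 0.002]
contact_force: [1.2, 5.3, -1.7]
opening: 0.0127
t 17.93 pos [ 0.4658 -0.0496  0.0271] tooly yaw 88.02 tilt [ 0.001  0.001 -1.   ] F [ 1.2  5.3 -1.7] open 0.0127 j [-0.11 -0.09 -0.4   1.26  0.   -0.07]
shift mm [-34.6  -0.4  -0.3] turn [0.08 0.03 0.02]
```

View pics/s15.png

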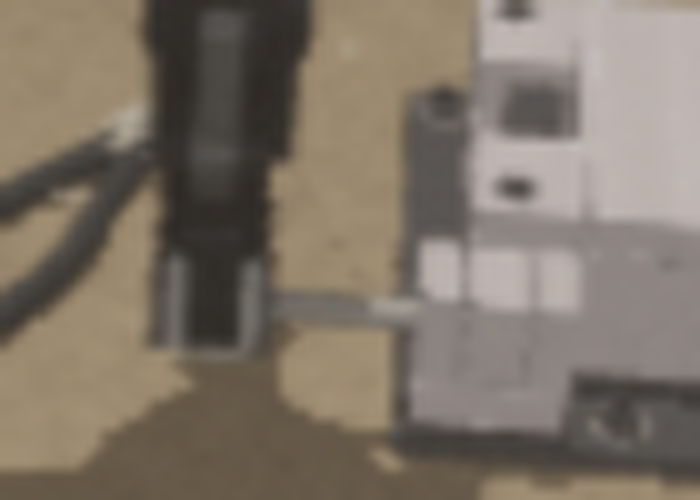

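```bash
python3 -m crank '[1,0,0.0006,0,0,0,0,1,-0.006,0.0006,0,0,0,0,1,-0.012,0.0006,0,0,0,0,1,-0.018,0.0006,0,0,0,0,1,-0.022,0.0006,0,0,0,0,1,-0.022,0.0006,0,0,0,0]'; python3 go.py .5003 -.0512 .0275 88
```

```text
t: 18.73
tool_pos: [0.4876, -0.0501, 0.027]
tcp_rot: [0.055, 3.141, 0.001]
contact_force: [1.5, 4.3, -1.4]
opening: 0.0128
t 18.73 pos [ 0.4876 -0.0501  0.027 ] tooly yaw 87.99 tilt [ 0.     0.001 -1.   ] F [ 1.5  4.3 -1.4] open 0.0128 j [-0.1  -0.04 -0.35  1.26  0.   -0.07]
shift mm [-12.8  -0.7  -0.5] turn [ 0.04  0.   -0.01]
```

```bash
python3 -m crank '[1,-0.004,0.0006,0,0,0,0,1,-0.008,0.0006,0,0,0,0,1,-0.011,0.0006,0,0,0,0,1,-0.0125,0.0006,0,0,0,0,1,-0.0135,0.0006,0,0,0,0,1,-0.0135,0.0006,0,0,0,0]'; python3 go.py .5003 -.0512 .0275 88
```

```text
t: 19.48
tool_pos: [0.5006, -0.0504, 0.0272]
tcp_rot: [0.056, 3.141, -0.0]
contact_force: [0.8, 0.9, -1.7]
opening: 0.0126
t 19.48 pos [ 0.5006 -0.0504  0.0272] tooly yaw 87.96 tilt [ 0. -0. -1.] F [ 0.8  0.9 -1.7] open 0.0126 j [-0.1  -0.01 -0.31  1.26 -0.   -0.06]
shift mm [ 0.3 -0.9 -0.3] turn [-0.01  0.02 -0.04]
```

No contact yet, so I'll keep pushing gently until the grip meets the lug.

```bash
python3 -m crank '[1,-0.001,0,0,0,0,0,1,-0.002,0,0,0,0,0,1,-0.003,0,0,0,0,0,1,-0.003,0,0,0,0,0]'; python3 go.py .5003 -.0512 .0275 88
python3 - <<'E'
from h import *
g=env.get_image("side"); crop(g,240,195,310,245,10,"pics/s16.png")
E
```

```text
t: 19.98
tool_pos: [0.5008, -0.0503, 0.0269]
tcp_rot: [-0.056, -3.136, 0.0]
contact_force: [-15.2, 1.8, 8.3]
opening: 0.0126
t 19.98 pos [ 0.5008 -0.0503  0.0269] tooly yaw 87.96 tilt [-0.005  0.    -1.   ] F [-15.2   1.8   8.3] open 0.0126 j [-0.1   0.   -0.31  1.27 -0.   -0.06]
shift mm [ 0.5 -0.9 -0.6] turn [-0.01 -0.31 -0.04]
```

View pics/s16.png

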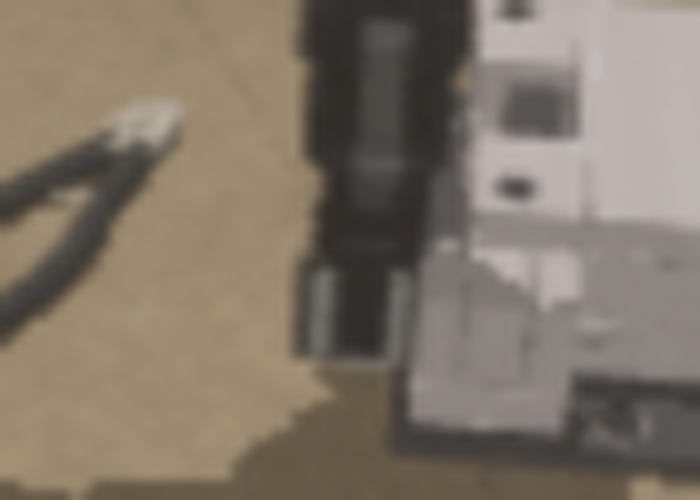

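```bash
python3 -m crank '[1,0.002,0,0,0,0,0,1,0.002,0,0,0,0,0,0,0.002,0,0,0,0,0,0,0.002,0,0,0,0,0,0,0.002,0,0,0,0,0,0,0.002,0,-0.03,0,0,0,0,0.002,0,-0.08,0,0,0,0,0.002,0,-0.12,0,0,0]'; python3 go.py .59 -.0123 .12 88
python3 - <<'E'
from h import *
g=env.get_image("side"); crop(g,240,195,310,245,10,"pics/s17.png")
E
```

```text
t: 21.02
tool_pos: [0.5018, -0.0503, 0.1492]
tcp_rot: [0.056, 3.14, -0.0]
contact_force: [0.3, -0.2, 0.3]
opening: 0.0427
t 21.02 pos [ 0.5018 -0.0503  0.1492] tooly yaw 87.97 tilt [ 0.001 -0.    -1.   ] F [ 0.3 -0.2  0.3] open 0.0427 j [-0.1  -0.04 -0.11  1.5  -0.   -0.06]
shift mm [-86.8  41.1  29.3] turn [-0.01  0.08 -0.03]
```

View pics/s17.png

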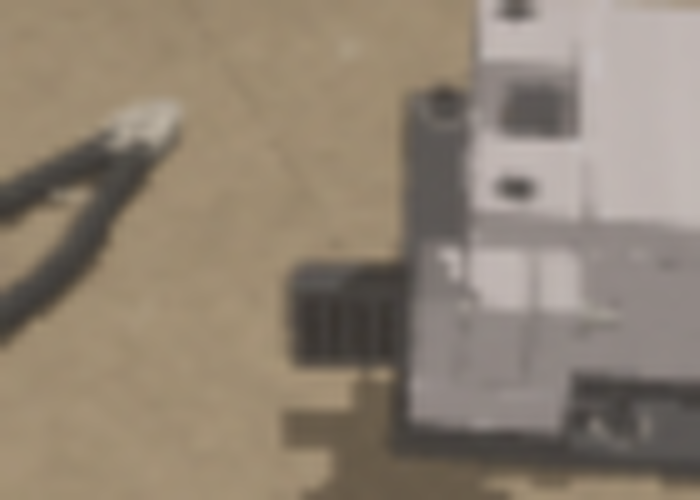

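```bash
python3 - <<'E'
from h import *
o=np.array([.5895,.0097]);a=np.radians(-2);R=np.array([[np.cos(a),-np.sin(a)],[np.sin(a),np.cos(a)]])
def W(x,y,z): p=o+R@np.array([x,y])/1e3; return np.array([*p,z/1e3])
g=env.get_image("side"); crop(g,264,212,308,236,18,"pics/s18.png")
P=lambda p:((proj("side",p)-[264,212])*18).round(1)
for nm,x in(("front",-102),("end",-72)):
  for c in((x,-71,46),(x,-57,46),(x,-71,22)): print(nm,c,P(W(*c)))
print("tip",P(W(-22,-64,34)),"ear top near",P(W(-72,-76,46)),"ear bottom",P(W(-72,-76,8)))
E
```

```text
front (-102, -71, 46) [ 97.7 197.3]
front (-102, -57, 46) [102.2 135.4]
front (-102, -71, 22) [ 88.  339.5]
end (-72, -71, 46) [322.9 213.6]
end (-72, -57, 46) [324.4 151.4]
end (-72, -71, 22) [309.8 355.8]
tip [688.6 280.6] ear top near [322.3 236.3] ear bottom [301.7 459.9]
```

View pics/s18.png

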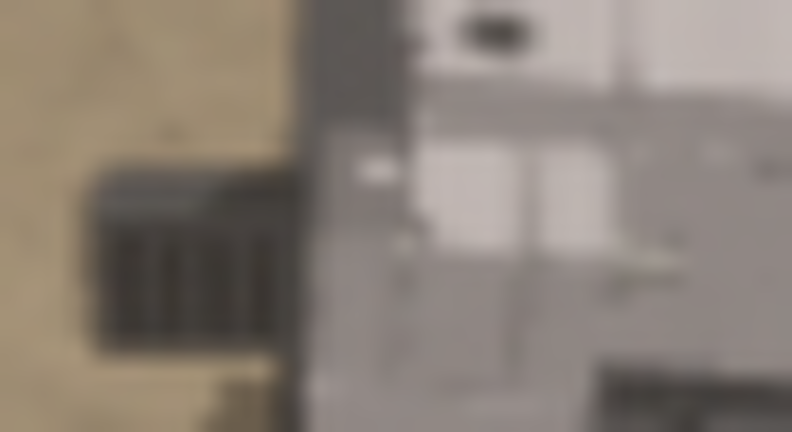

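```bash
python3 -m crank '[1,0.045,0,0,0,0,0,1,0.045,0,0,0,0,0,1,0.045,0,0.06,0,0,0,1,0.045,0,0.115,0,0,0,1,0.045,0,0.115,0,0,0,1,0.035,0,0.115,0,0,0,1,0.03,0,0.115,0,0,0,1,0.028,0,0.115,0,0,0]'; python3 go.py .4743 -.0503 .028 88
```

```text
t: 22.12
tool_pos: [0.4727, -0.0493, 0.0341]
tcp_rot: [-0.056, -3.139, 0.0]
contact_force: [-19.7, 1.2, 12.7]
opening: -0.0
t 22.12 pos [ 0.4727 -0.0493  0.0341] tooly yaw 87.97 tilt [-0.003 -0.    -1.   ] F [-19.7   1.2  12.7] open -0.0 j [-0.1  -0.07 -0.37  1.28 -0.   -0.07]
shift mm [-1.6 -0.9  6.1] turn [-0.01 -0.15 -0.03]
```

```bash
python3 -m crank '[1,0.015,0,0,0,0,0,1,0.018,0,-0.05,0,0,0,1,0.018,0,-0.1,0,0,0,1,0.018,0,-0.1,0,0,0]'; python3 go.py .5887 -.0125 .07 88
python3 - <<'E'
from h import *
g=env.get_image("side"); crop(g,264,212,308,236,18,"pics/s19.png");crop(g,220,170,340,330,4,"pics/s19b.png")
E
```

```text
t: 22.62
tool_pos: [0.4579, -0.0489, 0.1376]
tcp_rot: [0.055, 3.132, -0.001]
contact_force: [1.1, 0.3, 0.4]
opening: 0.0002
t 22.62 pos [ 0.4579 -0.0489  0.1376] tooly yaw 87.97 tilt [ 0.009 -0.001 -1.   ] F [1.1 0.3 0.4] open 0.0002 j [-0.11 -0.15 -0.24  1.48  0.   -0.07]
shift mm [-128.8   41.1   68.8] turn [-0.04  0.52 -0.03]
```

View pics/s19.png

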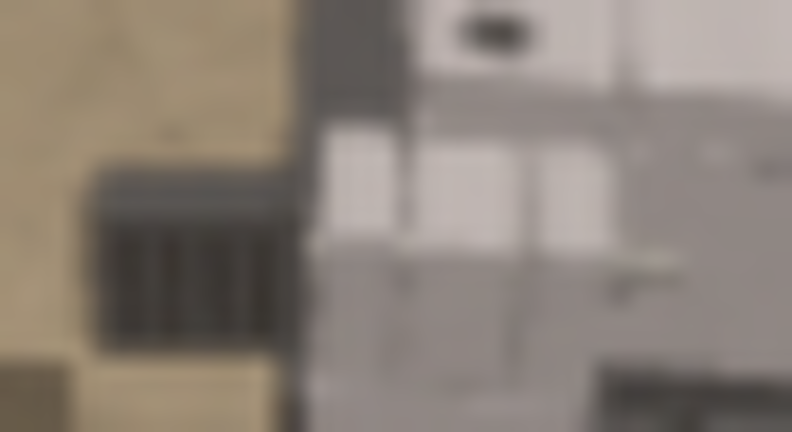

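View pics/s19b.png

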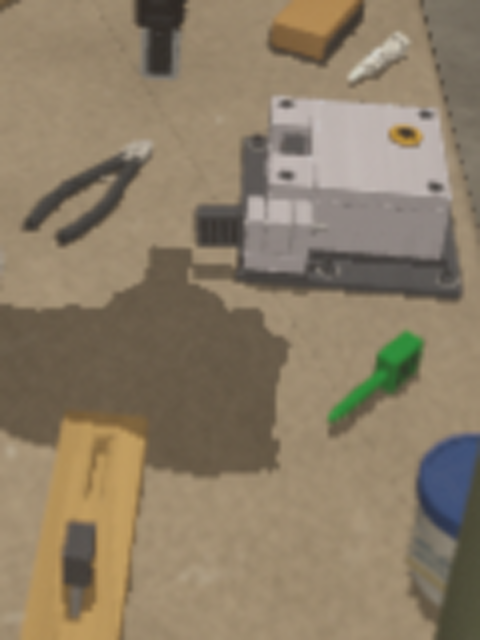

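```bash
python3 -m crank '[1,-0.06,0.02,0,0,0,0,1,-0.12,0.04,0,0,0,0,1,-0.1288,0.0411,0,0,0,0,1,-0.1288,0.0411,0.03,0,0,0,1,-0.1288,0.0411,0.064,0,0,0,1,-0.1288,0.0411,0.064,0,0,0,1,-0.1288,0.0411,0.064,0,0,0]'; python3 go.py .5887 -.0125 .056 88
```

```text
t: 23.55
tool_pos: [0.5858, -0.0123, 0.0696]
tcp_rot: [0.056, 3.14, -0.0]
contact_force: [0.1, -0.8, -0.1]
opening: 0.0003
t 23.55 pos [ 0.5858 -0.0123  0.0696] tooly yaw 87.96 tilt [ 0.001 -0.    -1.   ] F [ 0.1 -0.8 -0.1] open 0.0003 j [-0.02  0.17 -0.05  1.36 -0.    0.01]
shift mm [-2.9 -0.1 13.6] turn [ 0.    0.07 -0.04]
```

```bash
python3 -m crank '[1,-0.0025,0,0.01,0,0,0,1,-0.0025,0,0.014,0,0,0,1,-0.0025,0,0.016,0,0,0,1,-0.0025,0,0.0175,0,0,0,1,-0.0025,0,0.0185,0,0,0,1,-0.0025,0,0.0185,0,0,0]'; python3 go.py .5887 -.0125 .056 88
```

```text
t: 24.3
tool_pos: [0.589, -0.0123, 0.0557]
tcp_rot: [0.056, 3.136, -0.0]
contact_force: [-16.4, 0.2, 41.5]
opening: 0.0001
t 24.3 pos [ 0.589  -0.0123  0.0557] tooly yaw 87.97 tilt [ 0.005 -0.    -1.   ] F [-16.4   0.2  41.5] open 0.0001 j [-0.02  0.18 -0.06  1.33 -0.    0.01]
shift mm [ 0.3 -0.2 -0.3] turn [-0.    0.29 -0.03]
```

```bash
python3 -m crank '[1,0,0,-0.0012,0,0,0,1,0,0,-0.0012,0,0,0,1,0,0,-0.0012,0,0,0,1,0,0,-0.0012,0,0,0]'
python3 - <<'E'
from h import *
g=env.get_image("side"); crop(g,220,130,340,330,3,"pics/s20.png")
E
```

```text
t: 24.8
tool_pos: [0.589, -0.0123, 0.0558]
tcp_rot: [0.056, 3.137, -0.0]
contact_force: [-13.1, -0.9, 32.5]
opening: 0.0003
```

View pics/s20.png

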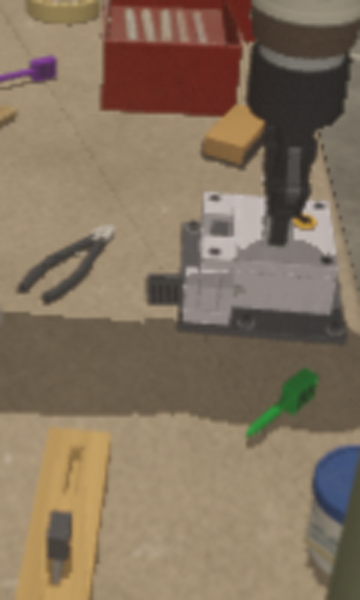

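The mould is shut with the pin home (165,290), the fingers are pressing on it (280,240), and the narrow blade is still in the stand (60,540).

```bash
python3 -c "
from station import env
print(env.close_job(), env.get_state()['contact_force'])"
```

```text
the job is handed in; nothing more can be done
the job is handed in; nothing more can be done
```

The mould is ready for pouring, and I handed the job in at about 25 s with the fingers still pressing the upper half shut at about 32 N.

- **Wide blade:** it is in the mould slot and fully home. A press on the tab met resistance at z 53.7 mm, against 54 mm expected. On the way in, the fingertips landed on the parting face at about 70 N. My grip on the tab was too low, so I backed off and let go. The blade dropped home by itself, and I pressed it to confirm.
- **Upper half:** it is shut, with its top measured at z 55.8 mm against 56 mm expected.
- **Lock pin:** it is pushed through all three lugs and released. I then pushed its grip again at about 20 N, and the pictures before and after showed no movement. In the last close view its ends lay within about 0.5 mm of the expected home position.
- **Other items:** the narrow blade is still in its slot. The cutters and sanding block look unmoved. The wax tub was only partly in view, and no move went near it.

I could not compare the pin and its hole in the top camera because the arm was in the way, so that alignment came from the side view and the arm's own position. During the final press the force briefly reached 41.5 N, on the fingertips only, and I eased it to 32 N.

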